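# Turn engraved plates over into the camera rack

## Task

Take the steel gauge out of the sloping rack and lay it flat in the low wooden tray. The two or three finished brass plates lie on the bench with their plain backs up: turn each one over and slide it fully home into a slot of its own in the rack, so that its engraved face looks up to the camera (the wooden stand is there to lean a plate on while you change your grip). When everything is in its place, press the button at the end of the rack, and leave the other things on the bench where they are.

Things in the scene. Friction and masses are not known exactly. Their poses are not given: they have to be found in the camera images.
- plate_1: solid brass plate, 96 x 60 x 8 mm, about 0.38 kg, at the start flat on the bench, plain back up. Origin at its centre (then 4 mm above the bench); x along its length, y along its width, z out of the PLAIN BACK; the engraved face (dark frame and star) is at -z. Either end may go in first. Two or three plates are there; an absent one reads None
- plate_2: solid brass plate, 96 x 60 x 8 mm, about 0.38 kg, at the start flat on the bench, plain back up. Origin at its centre (then 4 mm above the bench); x along its length, y along its width, z out of the PLAIN BACK; the engraved face (dark frame and star) is at -z. Either end may go in first. Two or three plates are there; an absent one reads None
- plate_3: solid brass plate, 96 x 60 x 8 mm, about 0.38 kg, at the start flat on the bench, plain back up. Origin at its centre (then 4 mm above the bench); x along its length, y along its width, z out of the PLAIN BACK; the engraved face (dark frame and star) is at -z. Either end may go in first. Two or three plates are there; an absent one reads None
- rack: fixed aluminium rack, three sloping slots in a row. Origin under its middle on the bench; y runs along the row (roughly towards the robot), x to the camera (roughly the robot's left). In its axes all slots slope 45 degrees: up the slope is (-0.707, 0, 0.707), a plate in one has its lower end towards +x, top end towards -x; its upper face looks along (0.707, 0, 0.707)
- slot_a (a point): where the centre of a fully seated plate lies, -y end (farthest from the robot) slot of the rack. Axes as the rack body's. A plate goes in with its length along the slope and its width along the rack's y; its top end is then about 105 mm above the bench
- slot_b (a point): where the centre of a fully seated plate lies, middle slot of the rack. Axes as the rack body's. Up the slope from the foot of a slot, the bed under the plate is 50 mm long and the lip over it 28 mm; so 46 mm of a seated plate stands clear
- slot_c (a point): where the centre of a fully seated plate lies, +y end (next to the button) slot of the rack. Axes as the rack body's. The gap from bed to lip is 10.5 mm, a slot is 66 mm wide between its 18 mm dividers, and the slots are 84 mm apart. Friction may keep a plate from sliding home by itself
- stand: fixed dark wooden stand, to lean a plate on. Origin under its middle on the bench. In its own axes its bed slopes 45 degrees (up the slope is (-0.707, 0, 0.707), upper face along (0.707, 0, 0.707)). It is 34 mm wide in y, so fingers at a plate's long edges pass on either side. Bed 50 mm long from the foot; the foot is a groove 22 mm wide with a lip 10 mm high. Base 110 x 50 x 12 mm
- rest (a point): centre of a plate leaned on the stand: its length up the slope, lower end in the foot groove, underside on the bed; 79 mm above the bench. Axes as the stand body's. Friction may hold a plate some mm higher
- start (a joint): spring push button (28 mm across) at the +y end of the rack's base: 0 up, 0.006 m fully down, about 5 N to press fully; it springs back
- start_top (a point): centre of the top of the button; pressed straight down
- gauge: steel setting gauge, a plate of the same 96 x 60 x 8 mm, 0.3 kg, with two dark round marks 26 mm across on both faces; at the start it sits home in the middle slot of the rack. Origin at its centre, x along its length, y along its width, z along its thickness
- tray: fixed low wooden tray, 128 (x) x 150 (y) mm outside, walls 4 mm thick and 16 mm high, floor 4 mm thick, open on top. Origin under its centre on the bench
- tray_in (a point): centre of the tray's inner floor
- loupe: black loupe, a cylinder 34 mm across and 30 mm high, standing; origin under its centre. Not to be moved
- punch_cup: steel cup 72 mm across and 85 mm high; origin under its centre. Not to be moved
- graver: graver 160 mm long with a handle, lying along its x axis. Not to be moved
- offcut: round steel disc 68 mm across and 6 mm thick, lying flat; origin under its centre. Not to be moved
Mind the look-alikes: they are no part of the job. Leave any purple or turquoise look-alike of the plate_1 alone.

How it is judged:
By the outcome, as a careful person would: the job done as asked, in the order asked, and still so for the second after the job is handed in, with the robot touching nothing.
Of plate_1, plate_2, plate_3 only 2 to 3 are there at a start; the rules pass over those that are not, and their reading is None.
At some moment in a run one of plate_1, plate_2, plate_3 may be knocked a few centimetres aside while the robot is not near it.
Once in a run the grip may slacken for a moment while it holds something.
It also fails if it takes over 210 s, if anything falls off the work surface, if the arm or the gripper's body presses on something with over 40 N, if the wrist force passes 120 N, or if a joint passes its speed limit or range.

## Robot

A 7-joint arm with a two-finger parallel gripper is mounted at the origin on the work surface. World frame = base frame: x ahead of the robot, y to its left, z up, the work surface at z = 0. Lengths are in mm, angles in rad, forces in N, time in s.
With the tool pointing down it reaches from about 400 to 925 mm from the base axis. Payload 4.1 kg.
Tool frame: the origin (TCP) lies midway between the tips of the shut fingers; the grasp point (between the pads) lies 19 mm behind it (robot.tcp_to_grasp is the distance from the TCP to the grasp point, in mm); z points along the fingers, y is the line along which they close (so a half turn about z gives the same grasp; the last joint's range is limited). The gripper opens to 85 mm and grips with 20 to 120 N. Pads are 22 mm wide; open, the fingers measure 114 mm over their backs; the gripper's body (76 mm by 85 mm) begins 54 mm behind the grasp point. The pads swing forward as they close: fully open they stand 13 mm farther back than shut.
Start: joints at [1.222, 0.398, 0.045, 1.537, -0.019, 1.207, -0.051], TCP at [160.722, -629.851, 231.347] pointing down, gripper open.
Joint ranges: [-2.82, 2.82], [-0.49, 2.23], [-1.37, 1.46], [0, 2.46], [-1.36, 4.5], [0.23, 2], [-2.94, 2.94]. Speed limits (rad/s): [2.57, 2.57, 3.14, 3.14, 3.14, 3.14, 3.14].

## Interface

Orientations are given as a unit quaternion [x, y, z, w].
In Python, from plant import robot gives the robot as it stands.
- The arm moves only by the tool carry_out, never from a script. Its argument "steps" is text: rows parted by semicolons, each of 6 numbers parted by spaces: the shift along the tool's x, y, z normalised to -1 to 1, where 1 is 0.2 m, then the turn, a rotation vector about the tool's x, y, z normalised to -1 to 1, where 1 is pi rad. In form: dx dy dz wx wy wz; .... A call has 1 to 12 rows; each row shifts and turns the commanded pose from where the row before left it, along the tool's axes as they then stand; what a row does not reach is not made up. A row lasts 1/12 s, in which the tool goes at most 41.7 mm and 7.16 degrees, less where a joint would pass 70% of its speed; a pose out of reach is approached as far as the arm can. A call with a number of a shift or a turn outside -1 to 1 is refused whole. A call with a gripper value outside its range is refused whole. "jaw" is the opening, from -1 (shut) to 1 (fully open), set as the call begins (left out, the last holds). The fingers move at their own pace and stop on an object; the grip force is fixed at half the most. Time passes only in rows, so rows that do not move let the fingers close. It gives the time, the measured TCP pose, the force, the opening and the grip force at its end, in the units of the state.
- robot.get_state(): the state, without advancing time (a new reading comes with each control period).
- robot.capture(name): name is "scene" or "top" or "wrist"; returns the picture (420x560x3 uint8, red, green, blue); there is no depth.
- robot.get_calibration(name): a dict with "K" (3x3 intrinsics, pixels), "cam_to_world" (4x4, takes a point from camera to world coordinates); the wrist camera has in their place "hand_eye" (4x4, takes a point from camera to tool coordinates, whose origin is the TCP and whose axes are the flange's). Camera axes: x right, y down, z forward; pixel columns grow to the right and rows downward; lengths in mm; the calibration is good to about 2 mm. A picture is of the moment at which its call begins: read the wrist's pose just before it. get_calibration takes no time and is no camera call.
- robot.finish_job(): hands the job in; it is judged then, once.
The state is a dict: "time_s": time; "joint_positions": joint angles; "joint_vel": joint speeds; "joint_efforts": joint torques, N m; "position": TCP position; "tcp_rot": TCP orientation; "force": force on the tool from outside, world axes, zero at the start; "ft_torque": the same for the moment, N m; "grip_width": opening from 0.0 (shut) to 1.0 (fully open); "gripper_force": force on a finger pad.
Only numpy, scipy, OpenCV 4.12 (cv2) and the standard library are available. Lean on these libraries where they do the work, as an engineer would, in place of code of your own. Each camera call takes 0.05 s, during which the arm holds its last target. There are 200 camera calls.

## Working session

There is one attempt and no reset: what is moved stays moved. The work goes in short steps, Python scripts to look and compute and a tool call to move; the robot and the scene stay as the last step left them, time stands still between calls to the robot, and variables do not carry over. Pictures are saved under pics/ and viewed, at most 14 in all, crops included, and the job is handed in when it is done.

Besides the shell and the picture viewer there is one more tool, called by a JSON object that holds its "op" and its "data", one argument or row to a line. carry_out: Moves the arm, as the interface text tells. Scaled input: -1 to 1 covers 0.2 m each way for a shift and pi rad each way for a turn. Its arguments: {"type":"object","properties":{"steps":{"type":"string"},"jaw":{"type":"number"}},"required":["steps"]}

```bash
ls; mkdir -p pics
python3 - <<'E'
from plant import robot
import cv2,numpy as np
np.set_printoptions(precision=4,suppress=True)
for n in ["scene","top"]:
    im=robot.capture(n); cv2.imwrite(f"pics/{n}0.png",im[:,:,::-1])
    c=robot.get_calibration(n);print(n,c["K"],c["cam_to_world"])
print(robot.get_calibration("wrist"));s=robot.get_state();print(s)
E
```

```text
pics
scene [[444.5262   0.     280.4973]
 [  0.     444.5262 210.8782]
 [  0.       0.       1.    ]] [[  -0.6315    0.4179   -0.6531 1168.9247]
 [   0.7754    0.3438   -0.5298  444.2061]
 [   0.0031   -0.8409   -0.5411  615.5724]
 [   0.        0.        0.        1.    ]]
top [[409.1876   0.     291.2487]
 [  0.     409.1876 203.8159]
 [  0.       0.       1.    ]] [[   0.0053   -0.9855    0.1698  358.1233]
 [  -0.9999   -0.0068   -0.0087  -84.7575]
 [   0.0097   -0.1698   -0.9854 1120.3951]
 [   0.        0.        0.        1.    ]]
{'K': array([[297.1488,   0.    , 282.4188],
       [  0.    , 297.1488, 211.055 ],
       [  0.    ,   0.    ,   1.    ]]), 'hand_eye': array([[   0.0006,   -0.959 ,   -0.2834,   70.6565],
       [   1.    ,    0.0007,   -0.0004,    0.9319],
       [   0.0006,   -0.2834,    0.959 , -141.8603],
       [   0.    ,    0.    ,    0.    ,    1.    ]])}
{'time_s': 0.1, 'joint_positions': array([ 1.222 ,  0.3991,  0.045 ,  1.5377, -0.0187,  1.2069, -0.0507]), 'joint_vel': array([-0.0007, -0.0012,  0.0004, -0.0022,  0.0021, -0.0018, -0.0005]), 'joint_efforts': array([  0.0039, -47.6262,   1.3702, -25.4947,   0.0119,   0.0051,
         0.    ]), 'position': array([ 160.5654, -629.2801,  230.3771]), 'tcp_rot': array([ 0.9922,  0.1246, -0.0002, -0.0008]), 'force': array([ 0.0616, -0.4762,  0.0697]), 'ft_torque': array([-0.0011,  0.0464, -0.0252]), 'gripper_force': 0.0, 'grip_width': 0.9992898505288713}
```

View pics/scene0.png

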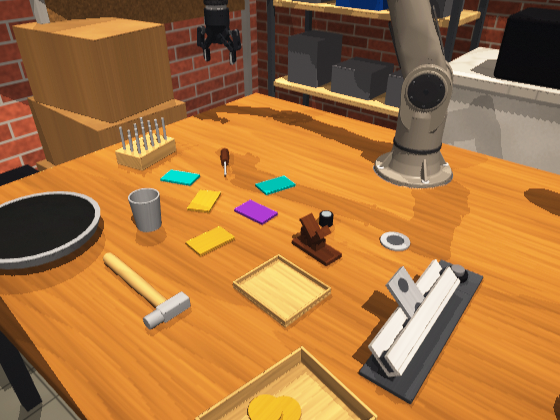

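View pics/top0.png

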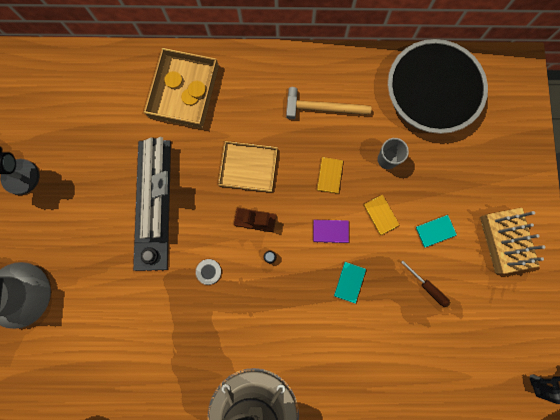

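Top view: the brass plates are at (330,175) and (381,215), the gauge is in the rack at (160,184), the tray at (249,167) and the stand at (256,218). Things that could be taken for a plate: purple (331,231), turquoise (350,283) and (436,231), and yellow discs in a box (185,90). By the description I choose the two brass-coloured rectangles.

```bash
cat > h.py <<'E'
from plant import robot
import cv2,numpy as np
from scipy.spatial.transform import Rotation as R
np.set_printoptions(precision=3,suppress=True)
def pose():
    s=robot.get_state(); T=np.eye(4); T[:3,:3]=R.from_quat(s["tcp_rot"]).as_matrix(); T[:3,3]=s["position"]; return T
def cam(n,T=None):
    c=robot.get_calibration(n); return c["K"],(c["cam_to_world"] if n!="wrist" else (pose() if T is None else T)@c["hand_eye"])
def pix2w(kc,uv,z):
    K,C=kc; uv=np.atleast_2d(uv).astype(float)
    d=(C[:3,:3]@np.linalg.inv(K)@np.c_[uv,np.ones(len(uv))].T).T
    return C[:3,3]+d*((z-C[2,3])/d[:,2])[:,None]
def w2pix(kc,P):
    K,C=kc; p=(np.atleast_2d(P)-C[:3,3])@C[:3,:3]; q=p@K.T; return q[:,:2]/q[:,2:]
def brass(im,kc,z=8,lo=(20,150,120),hi=(30,255,255),amin=150,amax=1e5):
    m=cv2.inRange(cv2.cvtColor(im,cv2.COLOR_RGB2HSV),lo,hi)
    out=[]
    for c in cv2.findContours(m,0,1)[0]:
        if amin<cv2.contourArea(c)<amax:
            w=pix2w(kc,c[:,0],z)[:,:2].astype(np.float32); out.append((cv2.minAreaRect(c)[0],cv2.minAreaRect(w)))
    return out
def snap(n,f,crop=None,s=1):
    T=pose(); im=robot.capture(n); x=im[:,:,::-1]
    if crop: x=x[crop[1]:crop[3],crop[0]:crop[2]]
    cv2.imwrite(f"pics/{f}.png",cv2.resize(x,None,fx=s,fy=s,interpolation=cv2.INTER_CUBIC)); np.savez(f"pics/{f}.npz",T=T,im=im); return im,T
def go(p,z=None,y=None,n=None):
    """p target TCP (None keep), z tool z dir, y closing dir; prints rotation then shift in norm units"""
    T=pose(); Rt=T[:3,:3]
    if z is not None:
        z=np.array(z,float);z/=np.linalg.norm(z);y=np.array(y,float);y-=z*(y@z);y/=np.linalg.norm(y)
        Rt=np.c_[np.cross(y,z),y,z]
    w=R.from_matrix(T[:3,:3].T@Rt).as_rotvec(); k=int(np.ceil(np.linalg.norm(np.degrees(w))/6.9))
    print("rot",k,"rows of",w/np.pi/max(k,1),"deg",np.degrees(w))
    if p is not None:
        d=np.array(p)-T[:3,3]
        for nm,A in (("turned",Rt),("now",T[:3,:3])):
            e=A.T@d/200; k=int(np.ceil(np.linalg.norm(d)/40)); print("shift in",nm,k,"rows of",e/max(k,1), "total",e)
E
python3 - <<'E'
from h import *
im=cv2.imread("pics/top0.png")[:,:,::-1]; kc=cam("top")
for o in brass(im.copy(),kc): print(o)
for n,uv,z in [("rack",(155,205),30),("tray",(249,167),16),("stand",(256,218),30),("btn",(149,255),20),("loupe",(270,257),30),("gauge",(160,184),80),("offcut",(208,272),6),("cup",(394,152),85)]: print(n,pix2w(kc,uv,z))
go([600,80,330],[0,0,-1],[0,1,0])
E
```

```text
((381.21697998046875, 214.49057006835938), ((522.1262817382812, -342.1502380371094), (98.11124420166016, 60.643829345703125), 27.73705291748047))
((329.811279296875, 174.90802001953125), ((632.8649291992188, -201.8807830810547), (58.34107971191406, 96.45469665527344), 81.00154113769531))
((192.99559020996094, 92.43363189697266), ((874.52294921875, 190.70669555664062), (47.5240478515625, 77.24307250976562), 52.63698959350586))
((173.0, 79.0), ((915.212646484375, 250.78689575195312), (43.53144073486328, 46.60479736328125), 0.5937580466270447))
rack [[540.276 272.656  30.   ]]
tray [[651.483  23.456  16.   ]]
stand [[506.748   0.086  30.   ]]
btn [[406.875 283.536  20.   ]]
loupe [[403.005 -38.962  30.   ]]
gauge [[587.231 246.745  80.   ]]
offcut [[363.134 127.647   6.   ]]
cup [[ 676.834 -363.591   85.   ]]
rot 25 rows of [-0.    -0.    -0.037] deg [  -0.029   -0.142 -165.68 ]
shift in turned 22 rows of [-0.1    0.161 -0.023] total [-2.197  3.546 -0.498]
shift in now 22 rows of [ 0.137 -0.132 -0.022] total [ 3.006 -2.894 -0.494]
```

Run:
```python
from h import *
go([560,120,250],[0,0,-1],[0,-1,0])
```

```text
rot 3 rows of [-0.     0.     0.027] deg [-0.098  0.02  14.32 ]
shift in turned 22 rows of [ 0.091 -0.17  -0.004] total [ 1.997 -3.746 -0.098]
shift in now 22 rows of [ 0.13  -0.143 -0.004] total [ 2.862 -3.136 -0.093]
```

{"op": "carry_out", "data": {
  "steps": "0 0 -0.05 0 0 0.0265; 0 0 -0.05 0 0 0.0265; 0 0 0 0 0 0.0265; 0.09 -0.17 0 0 0 0; 0.09 -0.17 0 0 0 0; 0.09 -0.17 0 0 0 0; 0.09 -0.17 0 0 0 0; 0.09 -0.17 0 0 0 0; 0.09 -0.17 0 0 0 0; 0.09 -0.17 0 0 0 0; 0.09 -0.17 0 0 0 0; 0.09 -0.17 0 0 0 0"
}}

```text
time_s: 1.1
position: [322.9, -321.8, 251.1]
tcp_rot: [1.0, -0.0, -0.0, 0.0]
force: [0.7, -1.2, -0.0]
grip_width: 1.0
gripper_force: 0.0
```

{"op": "carry_out", "data": {
  "steps": "0.09 -0.17 0 0 0 0; 0.09 -0.17 0 0 0 0; 0.09 -0.17 0 0 0 0; 0.09 -0.17 0 0 0 0; 0.09 -0.17 0 0 0 0; 0.09 -0.17 0 0 0 0; 0.09 -0.17 0 0 0 0; 0.09 -0.17 0 0 0 0; 0.09 -0.17 0 0 0 0; 0.09 -0.17 0 0 0 0; 0.09 -0.17 0 0 0 0; 0 0 0 0 0 0"
}}

```text
time_s: 2.1
position: [522.5, 59.3, 251.4]
tcp_rot: [1.0, 0.006, 0.001, -0.003]
force: [0.2, -0.4, 0.6]
grip_width: 0.999
gripper_force: 0.0
```

Run:
```python
from h import *
im,T=snap("wrist","w1",None,1.4)
print(robot.get_state()["joint_positions"],T)
```

```text
[ 0.296  0.186 -0.548  1.797  0.101  1.187 -1.845] [[  1.      0.011   0.002 522.499]
 [  0.011  -1.      0.006  59.306]
 [  0.002  -0.006  -1.    251.401]
 [  0.      0.      0.      1.   ]]
```

View pics/w1.png

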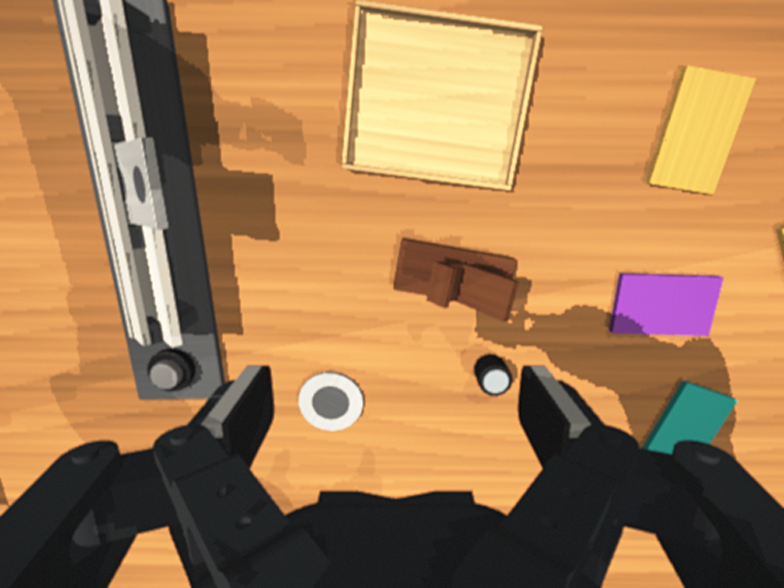

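Run:
```python
from h import *
a=np.load("pics/w1.npz")["im"][150:240,270:390]; b=cv2.imread("pics/scene0.png")[195:275,280:360][:,:,::-1]
c=np.load("pics/w1.npz")["im"][0:290,30:170]
r=lambda x,s:cv2.resize(x.copy(),s,interpolation=cv2.INTER_CUBIC)
o=np.hstack([np.vstack([r(a,(400,300)),r(b,(400,300))[:300]]),r(c,(290,600))]); cv2.imwrite("pics/st.png",o[:,:,::-1])
```

```text
(no output)
```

View pics/st.png

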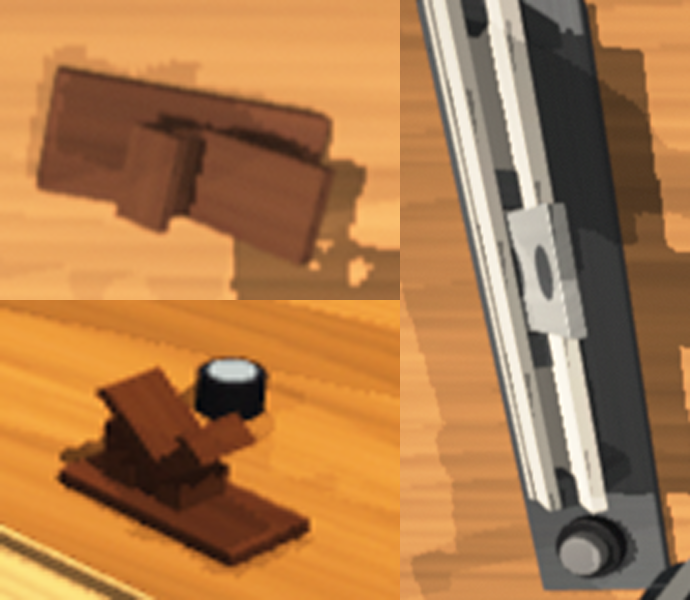

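Stand: base from (400,265) to (515,295) in w1, its bed rising to the right (world −y) like the rack, foot to the left. Gauge at (140,182) in w1. Next, a closer view of the rack.

Run:
```python
from h import *
T=np.load("pics/w1.npz")["T"]; kc=cam("wrist",T)
p=pix2w(kc,[(288,170.1),(369,186.6),(282,207)],12); print(p, np.linalg.norm(p[0]-p[1]),np.linalg.norm(p[0]-p[2]))
ux=p[0]-p[1];print("yaw",np.degrees(np.arctan2(ux[1],ux[0])),"centre",(p[1]+p[2])/2)
print("tray",pix2w(kc,np.array([(359,3),(541,28),(344,167),(513,190)])/1.4,16))
print(brass(np.load("pics/w1.npz")["im"],kc))
go([515,225,235],[0,0,-1],[0,-1,0])
```

```text
[[536.189  52.727  12.   ]
 [516.014 -53.21   12.   ]
 [486.849  59.872  12.   ]] 107.8415763163872 49.85467361764366
yaw 79.21739088819511 centre [501.431   3.331  12.   ]
tray [[721.014  90.618  16.   ]
 [705.26  -53.707  16.   ]
 [597.936 105.2    16.   ]
 [580.382 -42.917  16.   ]]
[((501.4269714355469, 92.9764404296875), ((630.4072265625, -201.7957763671875), (59.04895782470703, 94.9158935546875), 81.50164031982422))]
rot 1 rows of [-0.001  0.     0.003] deg [-0.162  0.009  0.472]
shift in turned 5 rows of [-0.006 -0.17   0.016] total [-0.031 -0.849  0.08 ]
shift in now 5 rows of [-0.005 -0.17   0.016] total [-0.024 -0.849  0.082]
```

{"op": "carry_out", "data": {
  "steps": "0 -0.17 0.016 0 0 0.003; 0 -0.17 0.016 0 0 0; 0 -0.17 0.016 0 0 0; 0 -0.17 0.016 0 0 0; 0 -0.17 0.016 0 0 0; 0 0 0 0 0 0;0 0 0 0 0 0;0 0 0 0 0 0"
}}

```text
time_s: 2.82
position: [522.0, 218.3, 234.7]
tcp_rot: [1.0, -0.005, -0.0, 0.001]
force: [0.1, -0.5, -1.2]
grip_width: 0.997
gripper_force: 0.0
```

Run:
```python
from h import *
im,T=snap("wrist","w2",(180,0,460,260),2.8)
print(robot.get_state()["joint_positions"],T)
```

```text
[ 0.042  0.293 -0.628  1.722  0.186  1.187 -2.219] [[  1.     -0.011  -0.001 521.961]
 [ -0.011  -1.     -0.002 218.328]
 [ -0.001   0.002  -1.    234.734]
 [  0.      0.      0.      1.   ]]
```

View pics/w2.png

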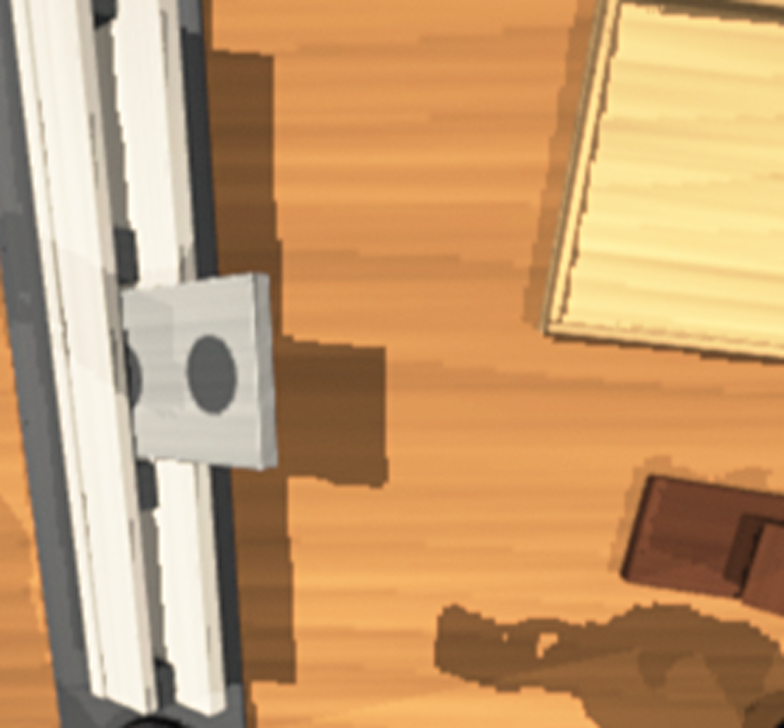

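Run:
```python
from h import *
d=np.load("pics/w2.npz"); kc=cam("wrist",d["T"])
f=lambda q,z:pix2w(kc,np.array(q)/2.8+[180,0],z)
u=f([(253,277),(260,467)],104.8); l=f([(268,274),(276,467)],99.1)
print(u,l,np.linalg.norm(u[0]-u[1]))
for e in (u,l):
    y=e[1]-e[0]; print("rack y yaw",np.degrees(np.arctan2(y[1],y[0])))
# rack lines at same height: lip top edges ; ends of lip
print(f([(15,0),(92,693)],60),f([(60,0),(155,715)],60), f([(183,0),(223,710)],60))
for z in (12,15): print("base",f([(207,100),(243,660)],z),f([(15,400),(60,690)],z))
for n,uv in (("w1",(118.5,266)),): 
    pass
# button triangulation
K1=cam("wrist",np.load("pics/w1.npz")["T"]); rays=[]
for kc2,uv in ((K1,(118,266.6)),(cam("scene"),(461,270)),(cam("top"),(149,255))):
    p=pix2w(kc2,uv,0)[0]; o=kc2[1][:3,3]; v=(p-o)/np.linalg.norm(p-o); rays.append((o,v))
A=sum(np.eye(3)-np.outer(v,v) for o,v in rays); b=sum((np.eye(3)-np.outer(v,v))@o for o,v in rays); x=np.linalg.solve(A,b); print("btn",x,[np.linalg.norm((np.eye(3)-np.outer(v,v))@(x-o)) for o,v in rays])
```

```text
[[612.852 226.329 104.8  ]
 [554.693 225.306 104.8  ]] [[614.101 221.825  99.1  ]
 [553.835 220.159  99.1  ]] 58.1673027627161
rack y yaw -178.99301219733286
rack y yaw -178.41609008874374
[[702.028 304.041  60.   ]
 [456.194 297.664  60.   ]] [[701.887 289.304  60.   ]
 [446.033 272.288  60.   ]] [[701.503 249.012  60.   ]
 [447.983 243.999  60.   ]]
base [[684.376 246.113  12.   ]
 [451.398 237.961  12.   ]] [[571.323 332.461  12.   ]
 [437.153 324.971  12.   ]]
base [[683.624 245.87   15.   ]
 [452.563 237.786  15.   ]] [[571.501 331.508  15.   ]
 [438.436 324.079  15.   ]]
btn [403.217 285.724  26.636] [np.float64(2.4651434806986), np.float64(7.219504633878474), np.float64(5.4011382489967765)]
```

{"op": "carry_out", "data": {
  "steps": "0 0 -0.02 0 0 0.0388;0 0 0 0 0 0.0388;0 0 0 0 0 0.0388;0 0 0 0 0 0.0388;0 0 0 0 0 0.0388;0 0 0 0 0 0.0388;0 0 0 0 0 0.0388;0 0 0 0 0 0.0388;0 0 0 0 0 0.0388;0 0 0 0 0 0.0388;0 0 0 0 0 0.0388;0 0 0 0 0 0.0388"
}}

```text
time_s: 3.87
position: [519.3, 214.5, 221.6]
tcp_rot: [0.862, -0.507, -0.013, 0.016]
force: [0.7, -0.2, -2.0]
grip_width: 1.0
gripper_force: 0.0
```

```bash
cat >> h.py <<'E'
ry=np.array([-.9996,-.030,0]); rx=np.array([-.030,.9996,0]); zz=np.array([0,0,1.])
U=(-rx+zz)/2**.5; N=(rx+zz)/2**.5
SB=np.array([583.,257,68]); SA=SB-84*ry; SC=SB+84*ry
E
python3 - <<'E'
from h import *
print(robot.get_state()["joint_positions"])
g=SB+23*U; z=-N
go(g+z*12-z*60,z,ry)
E
```

```text
[-0.939  0.318  0.593  1.743 -0.19   1.182 -2.923]
rot 8 rows of [-0.006  0.03   0.019] deg [-8.447 43.912 26.869]
shift in turned 4 rows of [-0.143 -0.081  0.04 ] total [-0.572 -0.325  0.16 ]
shift in now 4 rows of [-0.027 -0.111  0.125] total [-0.106 -0.443  0.5  ]
```

Run:
```python
from h import *
go([530,215,235],[0,0,-1],-ry)
```

```text
rot 23 rows of [ 0.     0.001 -0.037] deg [   0.281    3.281 -152.608]
shift in turned 1 rows of [ 0.001  0.053 -0.067] total [ 0.001  0.053 -0.067]
shift in now 1 rows of [ 0.023 -0.045 -0.069] total [ 0.023 -0.045 -0.069]
```

{"op": "carry_out", "data": {
  "steps": "0 0 0 0 0 -0.0388;0 0 0 0 0 -0.0388;0 0 0 0 0 -0.0388;0 0 0 0 0 -0.0388;0 0 0 0 0 -0.0388;0 0 0 0 0 -0.0388;0 0 0 0 0 -0.0388;0 0 0 0 0 -0.0388;0 0 0 0 0 -0.0388;0 0 0 0 0 -0.0388;0 0 0 0 0 -0.0388;0 0 0 0 0 -0.0388"
}}

```text
time_s: 4.87
position: [519.3, 214.5, 221.1]
tcp_rot: [0.979, 0.203, -0.021, 0.004]
force: [-0.4, -0.7, 0.8]
grip_width: 1.003
gripper_force: 0.0
```

{"op": "carry_out", "data": {
  "steps": "0 0 0 0 0 -0.0388;0 0 0 0 0 -0.0388;0 0 0 0 0 -0.0388;0 0 0 0 0 -0.0388;0 0 0 0 0 -0.0388;0 0 0 0 0 -0.0388;0 0 0 0 0 -0.0388;0 0 0 0 0 -0.0388;0 0 0 0 0 -0.0388;0 0 0 0 0 0"
}}

```text
time_s: 5.7
position: [519.3, 214.6, 221.1]
tcp_rot: [0.731, 0.682, -0.02, -0.008]
force: [-0.1, -0.6, -0.1]
grip_width: 1.003
gripper_force: 0.0
```

Run:
```python
from h import *
print(robot.get_state()["joint_positions"])
g=SB+23*U; z=-N
go(g+z*12-z*60,z,-ry)
go([530,300,260],z,-ry)
```

```text
[-0.595  0.278  0.159  1.734 -0.05   1.177 -0.491]
rot 7 rows of [-0.003 -0.035 -0.004] deg [ -4.403 -44.017  -4.498]
shift in turned 4 rows of [0.142 0.081 0.039] total [0.569 0.325 0.158]
shift in now 4 rows of [0.083 0.078 0.124] total [0.331 0.314 0.496]
rot 7 rows of [-0.003 -0.035 -0.004] deg [ -4.403 -44.017  -4.498]
shift in turned 3 rows of [ 0.054  0.022 -0.146] total [ 0.163  0.066 -0.439]
shift in now 3 rows of [ 0.142  0.005 -0.068] total [ 0.426  0.016 -0.203]
```

{"op": "carry_out", "data": {
  "steps": "0.142 0.005 -0.068 0 0 0;0.142 0.005 -0.068 0 0 0;0.142 0.005 -0.068 0 0 0;0 0 0 -0.0035 -0.035 -0.0035;0 0 0 -0.0035 -0.035 -0.0035;0 0 0 -0.0035 -0.035 -0.0035;0 0 0 -0.0035 -0.035 -0.0035;0 0 0 -0.0035 -0.035 -0.0035;0 0 0 -0.0035 -0.035 -0.0035;0 0 0 -0.0035 -0.035 -0.0035;0 0 0 0 0 0;0 0 0 0 0 0"
}}

```text
time_s: 6.7
position: [528.7, 302.6, 258.2]
tcp_rot: [0.643, 0.663, -0.267, 0.275]
force: [0.5, -0.5, 0.7]
grip_width: 0.999
gripper_force: 0.0
```

Run:
```python
from h import *
print(robot.get_state()["joint_positions"])
g=SB+23*U; z=-N
go(g+z*12-z*60,z,-ry)
```

```text
[-0.978  0.642  0.191  1.331  0.432  1.748 -0.811]
rot 1 rows of [-0.     0.001  0.   ] deg [-0.039  0.102  0.001]
shift in turned 4 rows of [0.098 0.066 0.15 ] total [0.391 0.265 0.599]
shift in now 4 rows of [0.098 0.066 0.15 ] total [0.392 0.265 0.598]
```

{"op": "carry_out", "data": {
  "steps": "0.098 0.066 0.1 0 0 0;0.098 0.066 0.15 0 0 0;0.098 0.066 0.15 0 0 0;0.098 0.066 0.15 0 0 0;0 0 0.05 0 0 0;0 0 0 0 0 0;0 0 0 0 0 0"
}}

```text
time_s: 7.28
position: [583.9, 272.8, 122.3]
tcp_rot: [0.645, 0.661, -0.266, 0.275]
force: [0.1, 0.2, -0.1]
grip_width: 1.002
gripper_force: 0.0
```

Run:
```python
from h import *
print(robot.get_state()["joint_positions"])
g=SB+23*U; z=-N
go(g+z*12,z,-ry)
im,T=snap("scene","s2",(340,190,520,325),4.4)
```

```text
[-0.897  0.802  0.192  1.369  0.438  1.533 -0.842]
rot 1 rows of [-0.     0.    -0.002] deg [-0.005  0.    -0.274]
shift in turned 2 rows of [ 0.011 -0.004  0.154] total [ 0.021 -0.007  0.308]
shift in now 2 rows of [ 0.011 -0.004  0.154] total [ 0.021 -0.007  0.308]
```

View pics/s2.png

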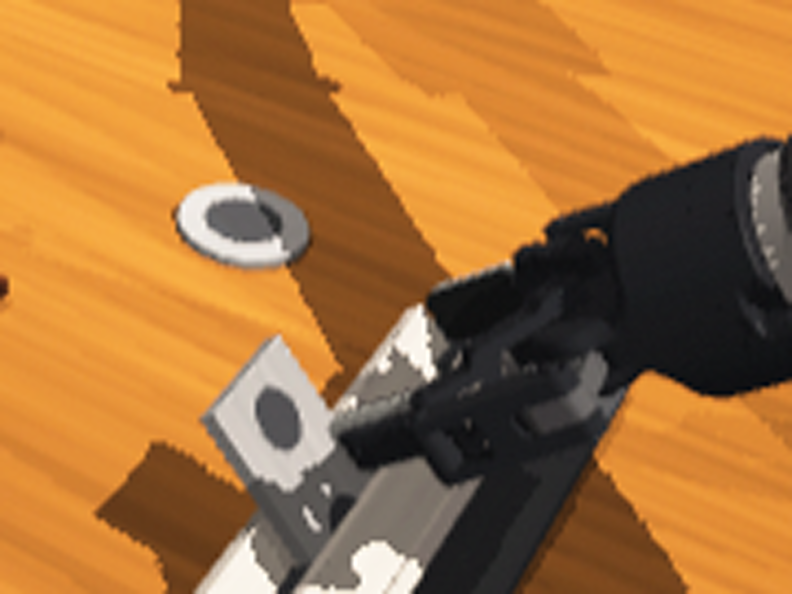

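The gripper stands clear of the gauge (gauge at (270,420) in the crop), fingers aimed at its free upper part. Going in.

{"op": "carry_out", "data": {
  "steps": "0.01 0 0.08 0 0 0;0.01 -0.005 0.08 0 0 0;0 0 0.08 0 0 0;0 0 0.065 0 0 0;0 0 0 0 0 0;0 0 0 0 0 0"
}}

```text
time_s: 7.83
position: [583.6, 234.4, 75.2]
tcp_rot: [0.644, 0.663, -0.266, 0.275]
force: [-0.3, 0.2, 0.2]
grip_width: 0.999
gripper_force: 0.0
```

{"op": "carry_out", "data": {
  "jaw": -1,
  "steps": "0 0 0 0 0 0;0 0 0 0 0 0;0 0 0 0 0 0;0 0 0 0 0 0;0 0 0 0 0 0;0 0 0 0 0 0;0 0 0 0 0 0;0 0 0 0 0 0"
}}

```text
time_s: 8.5
position: [584.2, 236.0, 75.1]
tcp_rot: [0.643, 0.663, -0.265, 0.276]
force: [0.7, 3.7, 6.5]
grip_width: 0.682
gripper_force: 63.6
```

{"op": "carry_out", "data": {
  "steps": "-0.06 0 0 0 0 0;-0.08 0 0 0 0 0;-0.1 0 0 0 0 0;-0.1 0 0 0 0 0;-0.1 0 0 0 0 0;-0.15 0 0 0 0 0;-0.1 0 -0.1 0 0 0;-0.1 0 -0.1 0 0 0;0 0 0 0 0 0;0 0 0 0 0 0"
}}

```text
time_s: 9.33
position: [585.9, 151.5, 214.1]
tcp_rot: [0.644, 0.663, -0.265, 0.275]
force: [0.6, -0.1, -3.8]
grip_width: 0.681
gripper_force: 65.4
```

Run:
```python
from h import *
# tray x axis: from w1 corners
p=np.array([[721.,90.6],[705.3,-53.7],[597.9,105.2],[580.4,-42.9]])
tx=(p[0]+p[1]-p[2]-p[3]); tx/=np.linalg.norm(tx); print("tray x",tx,"c",p.mean(0))
c=np.r_[p.mean(0),0]; tx=np.r_[tx,0]; ty=np.cross([0,0,1],tx)
# plate held: length along tool x, centre 23mm along +toolx from TCP
# options: plate length along tray y
for y in (tx,):
    z=np.array([0,0,-1.]); x=np.cross(y,z); print("tool x",x)
    go(c-23*x+[0,0,120],z,y)
print(robot.get_state()["joint_positions"])
snap("scene","s3",(300,100,520,265),3.6)
```

```text
tray x [ 0.995 -0.102] c [651.15  24.8 ]
tool x [0.102 0.995 0.   ]
rot 7 rows of [0.002 0.036 0.006] deg [ 3.083 44.809  7.142]
shift in turned 5 rows of [-0.142  0.078  0.094] total [-0.712  0.389  0.471]
shift in now 5 rows of [-0.041  0.058  0.174] total [-0.204  0.291  0.868]
[-0.82   0.589  0.244  1.532  0.511  1.505 -0.716]
```

View pics/s3.png

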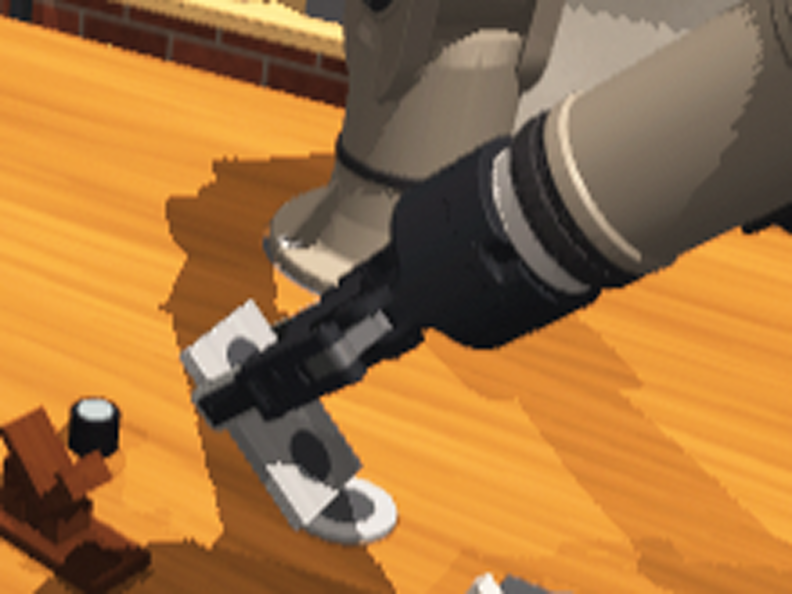

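The gauge is out and square to the tool. Now to the tray.

{"op": "carry_out", "data": {
  "steps": "0 0 -0.05 0.002 0.036 0.006;0 0 0 0.002 0.036 0.006;0 0 0 0.002 0.036 0.006;0 0 0 0.002 0.036 0.006;0 0 0 0.002 0.036 0.006;0 0 0 0.002 0.036 0.006;0 0 0 0.002 0.036 0.006;-0.12 0.06 0 0 0 0;-0.14 0.08 0 0 0 0;-0.15 0.08 0 0 0 0;-0.15 0.08 0 0 0 0;-0.15 0.08 0.1 0 0 0"
}}

```text
time_s: 10.38
position: [648.0, 7.6, 201.7]
tcp_rot: [0.743, 0.669, 0.007, 0.002]
force: [1.6, 0.0, -2.0]
grip_width: 0.679
gripper_force: 65.4
```

{"op": "carry_out", "data": {
  "steps": "0 0 0.1 0 0 0; 0 0 0.1 0 0 0;0 0 0 0 0 0;0 0 0 0 0 0"
}}

```text
time_s: 10.72
position: [644.3, 9.7, 157.2]
tcp_rot: [0.743, 0.669, 0.003, -0.001]
force: [-0.2, 0.6, -2.6]
grip_width: 0.682
gripper_force: 65.8
```

Run:
```python
from h import *
c=np.array([651.15,24.8,0]); tx=np.array([.995,-.102,0]); z=-zz; x=np.cross(tx,z)
go(c-20*x+[0,0,20],z,tx)
```

```text
rot 1 rows of [ 0.001 -0.002 -0.001] deg [ 0.125 -0.319 -0.099]
shift in turned 4 rows of [-0.005  0.007  0.172] total [-0.021  0.026  0.686]
shift in now 4 rows of [-0.006  0.006  0.171] total [-0.025  0.025  0.686]
```

{"op": "carry_out", "data": {
  "steps": "-0.01 0.01 0.17 0 0 0;-0.01 0.01 0.17 0 0 0;0 0 0.17 0 0 0;0 0 0.17 0 0 0;0 0 0.06 0 0 0;0 0 0.01 0 0 0;0 0 0 0 0 0;0 0 0 0 0 0"
}}

```text
time_s: 11.38
position: [654.2, 5.8, 13.3]
tcp_rot: [0.743, 0.669, 0.008, 0.003]
force: [0.7, 0.5, -2.0]
grip_width: 0.68
gripper_force: 66.0
```

{"op": "carry_out", "data": {
  "steps": "0 0 0.005 0 0 0;0 0 0.005 0 0 0;0 0 0 0 0 0;0 0 0 0 0 0"
}}

```text
time_s: 11.72
position: [652.4, 5.6, 9.6]
tcp_rot: [0.743, 0.669, 0.006, 0.002]
force: [0.2, -0.5, -2.6]
grip_width: 0.682
gripper_force: 66.0
```

{"op": "carry_out", "data": {
  "steps": "0 0 0.01 0 0 0;0 0 0.01 0 0 0;0 0 0.01 0 0 0;0 0 0 0 0 0;0 0 0 0 0 0"
}}

```text
time_s: 12.13
position: [651.7, 5.6, 2.3]
tcp_rot: [0.743, 0.669, 0.005, 0.001]
force: [-0.9, -0.3, -2.1]
grip_width: 0.68
gripper_force: 66.0
```

{"op": "carry_out", "data": {
  "steps": "0 0 0.01 0 0 0;0 0 0.01 0 0 0;0 0 0 0 0 0;0 0 0 0 0 0"
}}

```text
time_s: 12.47
position: [652.4, 5.5, -0.1]
tcp_rot: [0.743, 0.669, 0.006, 0.001]
force: [-1.9, 0.4, 4.6]
grip_width: 0.679
gripper_force: 70.0
```

{"op": "carry_out", "data": {
  "jaw": 0.65,
  "steps": "0 0 0 0 0 0;0 0 0 0 0 0;0 0 0 0 0 0;0 0 -0.02 0 0 0;0 0 -0.05 0 0 0;0 0 -0.1 0 0 0;0 0 -0.2 0 0 0;0 0 -0.2 0 0 0;0 0 -0.2 0 0 0;0 0 -0.2 0 0 0;0 0 0 0 0 0"
}}

```text
time_s: 13.38
position: [655.7, 4.0, 203.7]
tcp_rot: [0.743, 0.669, 0.013, 0.007]
force: [1.3, -0.4, 0.9]
grip_width: 0.828
gripper_force: 0.0
```

Run:
```python
from h import *
im,T=snap("wrist","w4",None,1.2)
im2=robot.capture("top"); kt=cam("top")
for o in brass(im2,kt): print(o)
print(robot.get_state()["joint_positions"],T[:3,3])
```

```text
((381.17449951171875, 214.51417541503906), ((522.1617431640625, -342.1206970214844), (97.99773406982422, 60.493247985839844), 27.285295486450195))
((329.7799987792969, 174.5399932861328), ((634.1187744140625, -201.9681396484375), (58.37158203125, 94.00196075439453), 81.236083984375))
((188.0, 92.5), ((873.6936645507812, 205.16683959960938), (70.43968200683594, 40.22570037841797), 2.584000825881958))
((173.0, 78.5), ((916.660400390625, 250.74740600585938), (46.93966293334961, 46.33476257324219), 2.914740800857544))
[-0.224  0.425  0.21   1.592 -0.102  1.118 -0.094] [655.708   3.996 203.741]
```

View pics/w4.png

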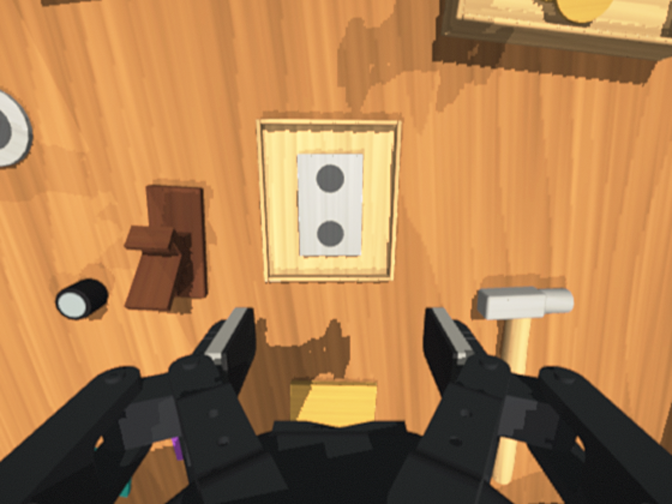

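Gauge lies flat in the middle of the tray (330,205). The plates are unmoved. Next, a wrist measurement of the plate at (633,−202), which is also the close check of the choice.

Run:
```python
from h import *
x=np.array([.988,-.152,0]); go(np.array([632.5,-202,170])-90*x,-zz,[-.152,-.988,0])
```

```text
rot 14 rows of [ 0.    -0.     0.037] deg [ 0.319 -1.08  92.734]
shift in turned 6 rows of [-0.065  0.172  0.022] total [-0.387  1.034  0.131]
shift in now 6 rows of [-0.169 -0.073  0.019] total [-1.016 -0.438  0.116]
```

{"op": "carry_out", "data": {
  "jaw": 1,
  "steps": "-0.17 -0.07 0.01 0 0 0;-0.17 -0.07 0.01 0 0 0;-0.17 -0.07 0.01 0 0 0;-0.17 -0.07 0.01 0 0 0;-0.17 -0.07 0.01 0 0 0;-0.17 -0.07 0.01 0 0 0;0 0 0 0 0 0.037;0 0 0 0 0 0.037;0 0 0 0 0 0.037;0 0 0 0 0 0.037;0 0 0 0 0 0.037;0 0 0 0 0 0.037"
}}

```text
time_s: 14.48
position: [544.0, -189.2, 176.9]
tcp_rot: [0.928, 0.372, 0.005, -0.002]
force: [-0.4, 0.7, 0.3]
grip_width: 0.994
gripper_force: 0.0
```

{"op": "carry_out", "data": {
  "steps": "0 0 0 0 0 0.037;0 0 0 0 0 0.037;0 0 0 0 0 0.037;0 0 0 0 0 0.037;0 0 0 0 0 0.037;0 0 0 0 0 0.037;0 0 0 0 0 0.037;0 0 0 0 0 0.037;0 0 0 0 0 0;0 0 0 0 0 0;0 0 0 0 0 0"
}}

```text
time_s: 15.4
position: [544.8, -189.3, 177.7]
tcp_rot: [0.997, -0.079, 0.004, -0.003]
force: [0.0, -0.5, 0.5]
grip_width: 0.998
gripper_force: 0.0
```

Run:
```python
from h import *
im,T=snap("wrist","w5",None,1.2); kc=cam("wrist",T)
for o in brass(im,kc,amin=1000): print(o)
print(T, robot.get_state()["joint_positions"])
```

```text
[[   0.987   -0.158    0.009  544.759]
 [  -0.158   -0.987    0.006 -189.275]
 [   0.008   -0.007   -1.     177.749]
 [   0.       0.       0.       1.   ]] [-0.205  0.361  0.594  1.796 -0.241  1.048 -1.251]
```

View pics/w5.png

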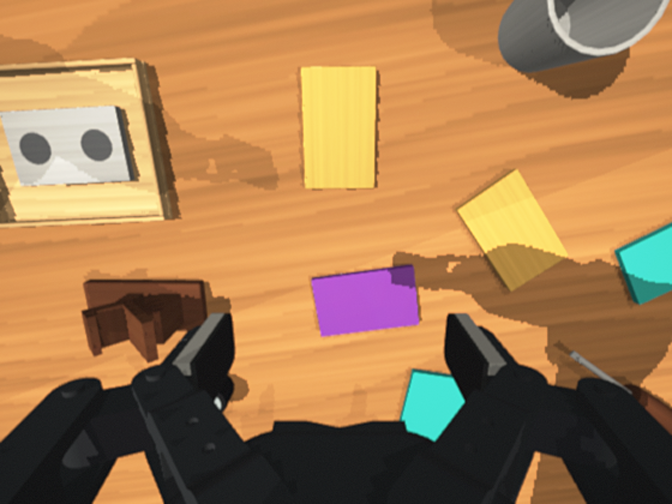

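The plate is solid brass, plain back up, at (340,128). The second is at (513,230). Purple (366,300) and turquoise (640,262), (433,405) are left alone.

Run:
```python
from h import *
d=np.load("pics/w5.npz"); kc=cam("wrist",d["T"])
for o in brass(d["im"],kc,lo=(18,90,90),hi=(32,255,255),amin=1000): print(o)
p=pix2w(kc,np.array([(302,67),(377,67),(303,188),(377,188)])/1.2,8); print(p,p.mean(0))
x=p[0]+p[1]-p[2]-p[3]; x/=np.linalg.norm(x); c=p.mean(0); print(x)
q=pix2w(kc,np.array([(517,170),(567,252),(458,210),(512,291)])/1.2,8);print(q,q.mean(0))
y=np.cross(-zz,x); go([c[0],c[1],60],-zz,y)
```

```text
((427.6834411621094, 192.03170776367188), ((520.0599365234375, -342.8070068359375), (98.01481628417969, 60.82112121582031), 27.87311363220215))
((281.5, 105.5), ((630.8994750976562, -202.5731658935547), (60.315547943115234, 95.1441879272461), 81.35350036621094))
((63.68317794799805, 121.8316879272461), ((652.5939331054688, 21.58281707763672), (131.4510498046875, 119.25711059570312), 83.44508361816406))
[[ 681.545 -181.543    8.   ]
 [ 672.104 -240.189    8.   ]
 [ 588.224 -164.798    8.   ]
 [ 578.188 -228.041    8.   ]] [ 630.015 -203.643    8.   ]
[ 0.988 -0.153  0.   ]
[[ 574.555 -347.499    8.   ]
 [ 494.413 -390.479    8.   ]
 [ 548.108 -295.777    8.   ]
 [ 463.874 -340.495    8.   ]] [ 520.237 -343.562    8.   ]
rot 1 rows of [-0.002 -0.003 -0.002] deg [-0.428 -0.471 -0.355]
shift in turned 4 rows of [0.108 0.001 0.147] total [0.432 0.006 0.59 ]
shift in now 4 rows of [0.107 0.002 0.148] total [0.427 0.007 0.593]
```

{"op": "carry_out", "data": {
  "steps": "0.107 0.002 0.148 -0.002 -0.003 -0.002;0.107 0.002 0.148 0 0 0;0.107 0.002 0.148 0 0 0;0.107 0.002 0.148 0 0 0;0 0 0 0 0 0;0 0 0 0 0 0"
}}

```text
time_s: 15.95
position: [628.7, -203.6, 57.3]
tcp_rot: [0.997, -0.077, -0.003, -0.001]
force: [-1.2, -0.4, 0.0]
grip_width: 0.996
gripper_force: 0.0
```

Run:
```python
from h import *
x=np.array([.988,-.152,0])
go([630.6,-202.8,-2],-zz,np.cross(-zz,x))
```

```text
rot 1 rows of [-0.     0.002 -0.   ] deg [-0.069  0.322 -0.037]
shift in turned 2 rows of [ 0.004 -0.003  0.148] total [ 0.009 -0.005  0.296]
shift in now 2 rows of [ 0.005 -0.002  0.148] total [ 0.011 -0.005  0.296]
```

{"op": "carry_out", "data": {
  "steps": "0.01 -0.005 0.1 0 0.002 0;0 0 0.1 0 0 0;0 0 0.06 0 0 0;0 0 0.025 0 0 0;0 0 0 0 0 0;0 0 0 0 0 0;0 0 0 0 0 0"
}}

```text
time_s: 16.53
position: [633.2, -204.0, 4.9]
tcp_rot: [0.997, -0.077, 0.004, -0.0]
force: [-0.6, -0.3, 0.3]
grip_width: 0.998
gripper_force: 0.0
```

{"op": "carry_out", "data": {
  "jaw": -1,
  "steps": "0 0 0 0 0 0;0 0 0 0 0 0;0 0 0 0 0 0;0 0 0 0 0 0;0 0 0 0 0 0;0 0 0 0 0 0;0 0 0 0 0 0"
}}

```text
time_s: 17.12
position: [636.4, -205.6, 8.1]
tcp_rot: [0.997, -0.078, 0.008, 0.001]
force: [0.6, 0.1, 15.7]
grip_width: 0.005
gripper_force: 8.3
```

{"op": "carry_out", "data": {
  "steps": "0 0 -0.03 0 0 0;0 0 -0.06 0 0 0;0 0 -0.1 0 0 0;0 0 -0.2 0 0 0;0 0 -0.2 0 0 0;0 0 -0.2 0 0 0;0 0 -0.2 0 0 0;0 0 0 0 0 0"
}}

```text
time_s: 17.78
position: [635.2, -206.1, 211.2]
tcp_rot: [0.997, -0.078, 0.011, 0.001]
force: [0.3, -1.3, 1.6]
grip_width: 0.001
gripper_force: 0.0
```

```bash
cat >> h.py <<'E'
a=np.radians(79.2); sx=np.array([np.cos(a),np.sin(a),0]); sy=np.cross(zz,sx); us=(-sx+zz)/2**.5; ns=(sx+zz)/2**.5
SO=np.array([501.4,3.3,0])   # stand origin
E
python3 - <<'E'
from h import *
print(robot.get_state()["joint_positions"])
go([500,80,220],-zz,-sy)
go([500,80,220],-ns,-sy)
E
```

```text
[-0.156  0.491  0.582  1.544 -0.289  1.171 -1.247]
rot 13 rows of [ 0.    -0.    -0.038] deg [  0.984  -0.952 -88.102]
shift in turned 8 rows of [ 0.16  -0.117 -0.005] total [ 1.279 -0.932 -0.044]
shift in now 8 rows of [-0.111 -0.164 -0.008] total [-0.888 -1.309 -0.064]
rot 15 rows of [-0.012 -0.014 -0.031] deg [-33.551 -36.54  -83.63 ]
shift in turned 8 rows of [ 0.109 -0.117 -0.117] total [ 0.873 -0.932 -0.935]
shift in now 8 rows of [-0.111 -0.164 -0.008] total [-0.888 -1.309 -0.064]
```

The TCP stopped high (z≈5) and the fingers closed above the plate. I measure again and repeat it lower.

{"op": "carry_out", "data": {
  "jaw": 1,
  "steps": "-0.15 0 0 0 0 0;-0.2 0 0 0 0 0;-0.1 0 0 0 0 0;0 0 0 0 0 0;0 0 0 0 0 0;0 0 0 0 0 0"
}}

```text
time_s: 18.28
position: [543.0, -189.4, 201.1]
tcp_rot: [0.997, -0.077, 0.004, -0.0]
force: [0.6, 0.0, -0.2]
grip_width: 0.844
gripper_force: 0.0
```

Run:
```python
from h import *
T=pose(); im=robot.capture("wrist"); kc=cam("wrist",T)
for o in brass(im,kc,lo=(18,90,90),hi=(32,255,255),amin=1000): print(o)
x=np.array([.988,-.152,0])
go([630.6,-202.8,25],-zz,np.cross(-zz,x))
```

```text
((422.84613037109375, 187.2692108154297), ((519.4371337890625, -351.5345458984375), (106.56881713867188, 75.62419128417969), 27.51500129699707))
((281.0, 105.5), ((630.6946411132812, -202.55975341796875), (60.482887268066406, 95.89708709716797), 81.33245086669922))
((71.25802612304688, 121.32778930664062), ((650.759765625, 31.043636322021484), (150.14662170410156, 125.42089080810547), 83.58377838134766))
rot 1 rows of [-0.    -0.002 -0.   ] deg [-0.044 -0.426 -0.087]
shift in turned 5 rows of [ 0.088 -0.     0.176] total [ 0.441 -0.     0.88 ]
shift in now 5 rows of [ 0.087 -0.     0.177] total [ 0.435 -0.     0.883]
```

Plate unmoved.

{"op": "carry_out", "data": {
  "steps": "0.087 0 0.15 0 -0.002 0;0.087 0 0.18 0 0 0;0.087 0 0.18 0 0 0;0.087 0 0.18 0 0 0;0.087 0 0.18 0 0 0;0 0 0 0 0 0;0 0 0 0 0 0;0 0 0 0 0 0"
}}

```text
time_s: 19.0
position: [629.0, -203.7, 27.4]
tcp_rot: [0.997, -0.077, 0.0, -0.0]
force: [0.3, -0.3, 0.5]
grip_width: 0.998
gripper_force: 0.0
```

Run:
```python
from h import *
x=np.array([.988,-.152,0])
go([630.6,-202.8,-3],-zz,np.cross(-zz,x))
```

```text
rot 1 rows of [-0.    -0.    -0.001] deg [-0.006 -0.043 -0.136]
shift in turned 1 rows of [ 0.007 -0.006  0.152] total [ 0.007 -0.006  0.152]
shift in now 1 rows of [ 0.007 -0.006  0.152] total [ 0.007 -0.006  0.152]
```

{"op": "carry_out", "data": {
  "steps": "0.007 -0.006 0.04 0 0 0;0 0 0.04 0 0 0;0 0 0.04 0 0 0;0 0 0.032 0 0 0;0 0 0 0 0 0;0 0 0 0 0 0;0 0 0 0 0 0"
}}

```text
time_s: 19.58
position: [630.0, -202.0, -3.3]
tcp_rot: [0.997, -0.077, 0.0, -0.001]
force: [-0.2, -0.0, -0.8]
grip_width: 1.002
gripper_force: 0.0
```

{"op": "carry_out", "data": {
  "jaw": -1,
  "steps": "0 0 0 0 0 0;0 0 0 0 0 0;0 0 0 0 0 0;0 0 0 0 0 0;0 0 0 0 0 0;0 0 0 0 0 0;0 0 0 0 0 0"
}}

```text
time_s: 20.17
position: [630.4, -202.1, -2.5]
tcp_rot: [0.997, -0.077, 0.001, -0.001]
force: [-0.5, 1.0, 5.4]
grip_width: 0.675
gripper_force: 65.3
```

{"op": "carry_out", "data": {
  "steps": "0 0 -0.03 0 0 0;0 0 -0.06 0 0 0;0 0 -0.1 0 0 0;0 0 -0.2 0 0 0;0 0 -0.2 0 0 0;0 0 -0.2 0 0 0;0 0 -0.2 0 0 0;0 0 -0.15 0 0 0;-0.1 -0.15 0 0 0 0;-0.1 -0.15 0 0 0 0;-0.1 -0.16 0 0 0 0;-0.1 -0.17 0 0 0 0"
}}

```text
time_s: 21.17
position: [568.4, -64.9, 224.6]
tcp_rot: [0.997, -0.079, -0.0, -0.0]
force: [0.5, 0.2, -3.4]
grip_width: 0.676
gripper_force: 68.5
```

{"op": "carry_out", "data": {
  "steps": "-0.1 -0.17 0 0 0 0;-0.1 -0.17 0 0 0 0;-0.1 -0.17 0 0 0 0;-0.1 -0.17 0 0 0 0;0 0 0 0 0 0;0 0 0 0 0 -0.038;0 0 0 0 0 -0.038;0 0 0 0 0 -0.038;0 0 0 0 0 -0.038;0 0 0 0 0 -0.038;0 0 0 0 0 -0.038;0 0 0 0 0 -0.038"
}}

```text
time_s: 22.17
position: [511.5, 80.6, 224.6]
tcp_rot: [0.942, 0.336, -0.0, -0.0]
force: [-0.1, -0.1, -3.4]
grip_width: 0.677
gripper_force: 68.5
```

{"op": "carry_out", "data": {
  "steps": "0 0 0 0 0 -0.038;0 0 0 0 0 -0.038;0 0 0 0 0 -0.038;0 0 0 0 0 -0.038;0 0 0 0 0 -0.038;0 0 0 0 0 -0.038;0 0 0 0 0 0;0 0 0 0 0 0"
}}

```text
time_s: 22.83
position: [511.7, 80.8, 224.6]
tcp_rot: [0.767, 0.642, 0.0, -0.001]
force: [0.1, -0.6, -3.6]
grip_width: 0.673
gripper_force: 68.5
```

Run:
```python
from h import *
print(robot.get_state()["joint_positions"])
go([500,90,220],-zz,-sy)
go([500,90,220],-ns,-sy)
```

```text
[-0.542  0.175  0.345  1.864 -0.067  1.114 -0.35 ]
rot 1 rows of [-0.    -0.     0.003] deg [-0.044 -0.042  0.624]
shift in turned 1 rows of [ 0.034 -0.066  0.023] total [ 0.034 -0.066  0.023]
shift in now 1 rows of [ 0.035 -0.066  0.023] total [ 0.035 -0.066  0.023]
rot 7 rows of [ 0.    -0.036  0.   ] deg [  0.204 -45.041   0.609]
shift in turned 1 rows of [ 0.041 -0.066 -0.008] total [ 0.041 -0.066 -0.008]
shift in now 1 rows of [ 0.035 -0.066  0.023] total [ 0.035 -0.066  0.023]
```

Run:
```python
from h import *
for f,sc,of,pts,lip in (("w1",3.333,(270,150),[(330,170),(310,265)],[(132,122),(117,213)]),("w4",1.2,(0,0),[(126,306),(172,309)],None),("w5",1.2,(0,0),[(84,313),(95,355)],None)):
    kc=cam("wrist",np.load(f"pics/{f}.npz")["T"]); p=pix2w(kc,np.array(pts)/sc+of,77.6); m=p.mean(0)
    r=m-2*us+4*ns; print(f,p,"rest",r,"in stand",(r-SO)@sx,(r-SO)@sy)
# base corners from w4
kc=cam("wrist",np.load("pics/w4.npz")["T"]); b=pix2w(kc,np.array([(147,185),(204,188),(207,297)])/1.2,12); print(b,(b[0]+b[2])/2, (b[1]-b[2])/110)
```

```text
w1 [[513.249 -33.391  77.6  ]
 [480.117 -29.745  77.6  ]] rest [497.478 -27.401  79.014] in stand -30.89191223460348 -1.9001447785271142
w4 [[482.725 -27.98   77.6  ]
 [518.383 -34.811  77.6  ]] rest [501.349 -27.228  79.014] in stand -29.996854518961076 -5.6700893818136855
w5 [[528.695   8.076  77.6  ]
 [493.32   12.142  77.6  ]] rest [511.802  14.277  79.014] in stand 12.731576011931754 -8.161357895418906
[[490.086  61.931  12.   ]
 [540.716  53.753  12.   ]
 [521.461 -52.419  12.   ]] [505.774   4.756  12.   ] [0.175 0.965 0.   ]
```

{"op": "carry_out", "data": {
  "steps": "0.035 -0.066 0 0 0 0.003;0 0 0 0 -0.036 0;0 0 0 0 -0.036 0;0 0 0 0 -0.036 0;0 0 0 0 -0.036 0;0 0 0 0 -0.036 0;0 0 0 0 -0.036 0;0 0 0 0 -0.036 0;0 0 0 0 0 0;0 0 0 0 0 0"
}}

```text
time_s: 23.67
position: [500.2, 92.4, 223.1]
tcp_rot: [0.709, 0.591, -0.296, 0.246]
force: [-0.9, 0.0, -3.4]
grip_width: 0.676
gripper_force: 68.6
```

```bash
echo 'SR=np.array([498.8,-27,79])' >> h.py
python3 - <<'E'
from h import *
print(robot.get_state()["joint_positions"])
go(SR+70*ns+8*us-6.5*ns,-ns,-sy)
E
```

```text
[-0.852  0.488  0.328  1.694  0.423  1.54  -0.836]
rot 1 rows of [0.001 0.001 0.002] deg [0.238 0.206 0.316]
shift in turned 4 rows of [0.013 0.026 0.152] total [0.054 0.105 0.608]
shift in now 4 rows of [0.014 0.026 0.152] total [0.056 0.103 0.608]
```

{"op": "carry_out", "data": {
  "steps": "0.013 0.026 0.1 0 0 0.002;0.013 0.026 0.15 0 0 0;0.013 0.026 0.15 0 0 0;0.013 0.026 0.15 0 0 0;0 0 0.05 0 0 0;0 0 0 0 0 0;0 0 0 0 0 0"
}}

```text
time_s: 24.25
position: [507.1, 9.7, 134.3]
tcp_rot: [0.713, 0.587, -0.294, 0.247]
force: [0.4, -0.3, -3.9]
grip_width: 0.671
gripper_force: 68.6
```

Run:
```python
from h import *
go(SR+5*ns+6*us-6.5*ns,-ns,-sy)
im,T=snap("scene","s5",(250,150,410,270),5)
```

```text
rot 1 rows of [ 0.001  0.001 -0.002] deg [ 0.201  0.132 -0.34 ]
shift in turned 2 rows of [ 0.016 -0.003  0.168] total [ 0.033 -0.006  0.336]
shift in now 2 rows of [ 0.017 -0.004  0.168] total [ 0.033 -0.008  0.336]
```

View pics/s5.png

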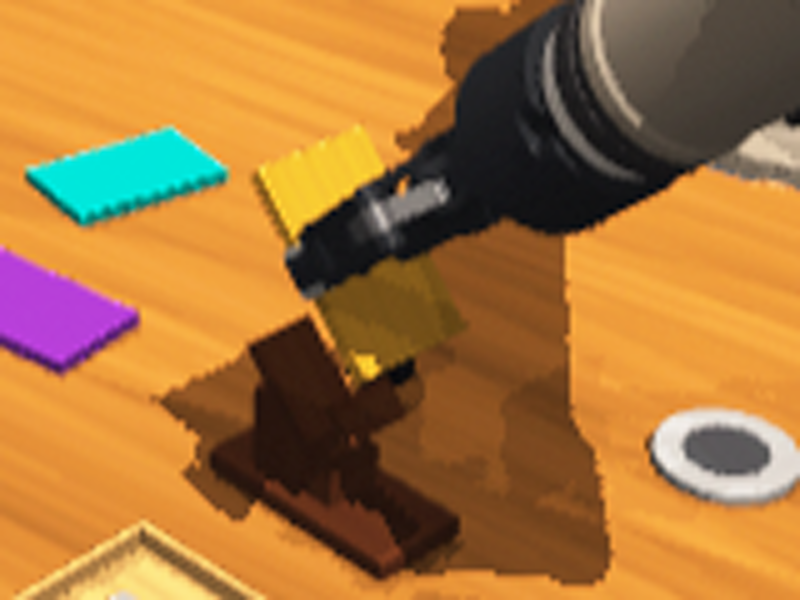

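The plate is held above the stand, aligned with it. I go in high enough over the lip, then down the slope.

{"op": "carry_out", "data": {
  "steps": "-0.01 0 0.1 0 0 0;-0.01 0 0.1 0 0 0;0 0 0.09 0 0 0;0 0 0.046 0 0 0;0 0 0 0 0 0;0 0 0 0 0 0;0 0 0 0 0 0"
}}

```text
time_s: 24.88
position: [498.9, -37.8, 89.2]
tcp_rot: [0.711, 0.589, -0.294, 0.247]
force: [-0.5, -0.0, -4.6]
grip_width: 0.677
gripper_force: 68.6
```

Run:
```python
from h import *
T=pose(); c=T[:3,3]-6.5*T[:3,2]; d=c-SR; print("us,ns,sy",d@us,d@ns,d@sy)
```

```text
us,ns,sy 14.706461099233419 6.260549705480345 -2.0859244086491935
```

Now down the slope about 11 mm, then in along the normal to contact.

{"op": "carry_out", "data": {
  "steps": "0.02 0 0 0 0 0;0.02 0 0 0 0 0;0.015 0 0 0 0 0;0 0 0.01 0 0 0;0 0 0.01 0 0 0;0 0 0 0 0 0;0 0 0 0 0 0"
}}

```text
time_s: 25.47
position: [498.8, -33.8, 77.9]
tcp_rot: [0.711, 0.588, -0.295, 0.247]
force: [-0.5, 4.8, -0.2]
grip_width: 0.671
gripper_force: 69.2
```

{"op": "carry_out", "data": {
  "steps": "0 0 0.008 0 0 0;0 0 0.008 0 0 0;0 0 0 0 0 0;0 0 0 0 0 0"
}}

```text
time_s: 25.8
position: [498.8, -34.0, 77.7]
tcp_rot: [0.711, 0.588, -0.295, 0.247]
force: [-5.1, 13.9, 14.9]
grip_width: 0.673
gripper_force: 71.0
```

Run:
```python
from h import *
T=pose(); c=T[:3,3]-6.5*T[:3,2]; d=c-SR; print("us,ns,sy",d@us,d@ns,d@sy)
```

```text
us,ns,sy 3.9148816330326417 0.7305680484794433 -1.2426108265193503
```

{"op": "carry_out", "data": {
  "jaw": 0.75,
  "steps": "0 0 -0.008 0 0 0;0 0 0 0 0 0;0 0 0 0 0 0;0 0 0 0 0 0;0 0 -0.05 0 0 0;0 0 -0.1 0 0 0;0 0 -0.15 0 0 0;0 0 -0.2 0 0 0;0 0 -0.2 0 0 0;0 0 0 0 0 0;0 0 0 0 0 0"
}}

```text
time_s: 26.72
position: [517.7, 64.4, 176.6]
tcp_rot: [0.711, 0.589, -0.293, 0.248]
force: [-0.1, -0.5, -0.9]
grip_width: 0.875
gripper_force: 0.0
```

Run:
```python
from h import *
im,T=snap("wrist","w6",None,1); sc=robot.capture("scene"); 
a=cv2.resize(im[60:300,140:430].copy(),(435,360)); b=cv2.resize(sc[180:270,280:370].copy(),(360,360))
cv2.imwrite("pics/c6.png",np.hstack([a,b])[:,:,::-1])
go(SR+130*us,-us,sy);go(SR+130*us,-us,-sy)
print(robot.get_state()["joint_positions"])
```

```text
rot 27 rows of [-0.026  0.    -0.026] deg [-127.692    0.326 -126.864]
shift in turned 5 rows of [ 0.131  0.    -0.125] total [ 0.657  0.001 -0.627]
shift in now 5 rows of [-0.125 -0.     0.132] total [-0.623 -0.001  0.661]
rot 14 rows of [0.    0.036 0.   ] deg [ 0.23  90.373  0.001]
shift in turned 5 rows of [-0.131 -0.    -0.125] total [-0.657 -0.001 -0.627]
shift in now 5 rows of [-0.125 -0.     0.132] total [-0.623 -0.001  0.661]
[-0.803  0.545  0.337  1.733  0.435  1.43  -0.84 ]
```

View pics/c6.png

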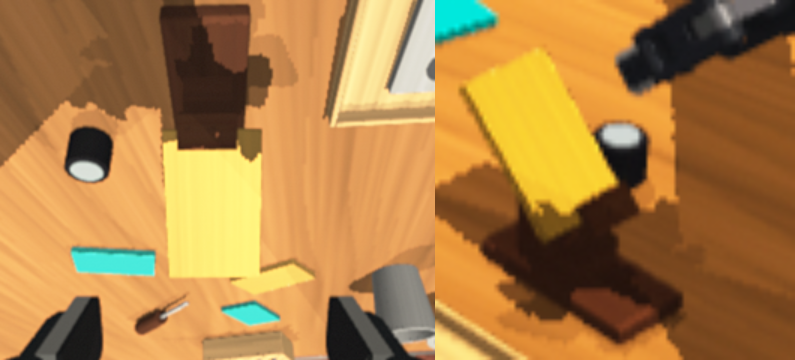

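The plate leans well on the stand, back up (214,210 in the left part). Regrip along the slope from the top end.

{"op": "carry_out", "data": {
  "jaw": 1,
  "steps": "-0.15 0 -0.1 0 0 0;-0.15 0 -0.1 0 0 0;-0.15 0 -0.1 0 0 0;-0.15 0 0 0 0 0;0 0 0 0 0.037 0;0 0 0 0 0.037 0;0 0 0 0 0.037 0;0 0 0 0 0.037 0;0 0 0 0 0.037 0;0 0 0 0 0.037 0;0 0 0 0 0.037 0"
}}

```text
time_s: 27.73
position: [507.1, 19.4, 302.4]
tcp_rot: [0.771, 0.637, 0.012, -0.007]
force: [-0.1, 0.5, -0.2]
grip_width: 0.997
gripper_force: 0.0
```

{"op": "carry_out", "data": {
  "steps": "0 0 0 0 0.037 0;0 0 0 0 0.037 0;0 0 0 0 0.037 0;0 0 0 0 0.037 0;0 0 0 0 0.037 0;0 0 0 0 0.037 0;0 0 0 0 0.012 0;0 0 0 0 0 0;0 0 0 0 0 0"
}}

```text
time_s: 28.48
position: [507.0, 19.8, 301.3]
tcp_rot: [0.717, 0.592, 0.285, -0.235]
force: [0.1, 0.4, -0.4]
grip_width: 0.999
gripper_force: 0.0
```

Run:
```python
from h import *
print(robot.get_state()["joint_positions"])
go(SR+110*us,-us,-sy)
```

```text
[-0.157  0.185  0.562  1.911 -0.854  1.38   0.523]
rot 1 rows of [ 0.001  0.009 -0.   ] deg [ 0.107  1.629 -0.063]
shift in turned 5 rows of [-0.191  0.001  0.014] total [-0.954  0.003  0.068]
shift in now 5 rows of [-0.19   0.001  0.019] total [-0.952  0.004  0.095]
```

{"op": "carry_out", "data": {
  "steps": "0 0 0 0 0.009 0;0 0 0 0 0 0.039;0 0 0 0 0 0.039;0 0 0 0 0 0.039;0 0 0 0 0 0.039;0 0 0 0 0 0.039;0 0 0 0 0 0.039;0 0 0 0 0 0.039;0 0 0 0 0 0.039;0 0 0 0 0 0.039;0 0 0 0 0 0.039;0 0 0 0 0 0.039"
}}

```text
time_s: 29.48
position: [507.8, 22.2, 303.2]
tcp_rot: [0.924, 0.016, 0.079, -0.375]
force: [-0.5, -0.3, 1.2]
grip_width: 1.0
gripper_force: 0.0
```

{"op": "carry_out", "data": {
  "steps": "0 0 0 0 0 0.039;0 0 0 0 0 0.039;0 0 0 0 0 0.039;0 0 0 0 0 0.039;0 0 0 0 0 0.039;0 0 0 0 0 0.039;0 0 0 0 0 0.039;0 0 0 0 0 0.039;0 0 0 0 0 0.039;0 0 0 0 0 0.039;0 0 0 0 0 0.039;0 0 0 0 0 0.039"
}}

```text
time_s: 30.48
position: [507.8, 22.2, 303.2]
tcp_rot: [0.696, -0.608, -0.193, -0.331]
force: [-0.0, -0.2, 0.7]
grip_width: 0.998
gripper_force: 0.0
```

{"op": "carry_out", "data": {
  "steps": "0 0 0 0 0 0.039;0 0 0 0 0 0.039;0 0 0 0 0 0.026;0 0 0 0 0 0;0 0 0 0 0 0"
}}

```text
time_s: 30.9
position: [507.9, 21.9, 303.1]
tcp_rot: [-0.59, 0.711, 0.243, 0.296]
force: [-0.2, 0.1, 0.1]
grip_width: 0.994
gripper_force: 0.0
```

Run:
```python
from h import *
print(robot.get_state()["joint_positions"])
go(SR+110*us,-us,sy)
```

```text
[-0.408  0.248  0.886  1.918 -0.941  1.464 -2.53 ]
rot 1 rows of [-0.     0.     0.001] deg [-0.067  0.05   0.256]
shift in turned 5 rows of [ 0.194 -0.     0.013] total [ 0.968 -0.001  0.066]
shift in now 5 rows of [0.194 0.001 0.013] total [0.968 0.003 0.066]
```

{"op": "carry_out", "data": {
  "steps": "0.15 0 0.013 0 0 0.001;0.2 0 0.013 0 0 0;0.2 0 0.013 0 0 0;0.2 0 0.013 0 0 0;0.15 0 0.013 0 0 0;0.06 0 0 0 0 0;0 0 0 0 0 0;0 0 0 0 0 0"
}}

```text
time_s: 31.57
position: [484.4, -102.7, 158.3]
tcp_rot: [-0.588, 0.712, 0.244, 0.296]
force: [0.5, -0.1, 0.1]
grip_width: 1.003
gripper_force: 0.0
```

Run:
```python
from h import *
print(robot.get_state()["joint_positions"])
go(SR+24*us+0.7*ns-1.2*sy,-us,sy)
im,T=snap("wrist","w7",None,1); kc=cam("wrist",T)
m=cv2.inRange(cv2.cvtColor(im,cv2.COLOR_RGB2HSV),(18,90,60),(34,255,255))
# expected plate corners projected
c=SR+2*us+.7*ns-1.2*sy
q=w2pix(kc,[c+48*us+s*30*sy+t*4*ns for s in(-1,1) for t in (-1,1)]); print(q)
cv2.imwrite("pics/w7c.png",im[:,:,::-1])
```

```text
[-0.056  0.578  0.835  1.948 -1.026  1.53  -2.071]
rot 1 rows of [-0.001  0.001 -0.   ] deg [-0.136  0.119 -0.085]
shift in turned 3 rows of [ 0.002 -0.002  0.144] total [ 0.005 -0.006  0.433]
shift in now 3 rows of [ 0.002 -0.002  0.144] total [ 0.005 -0.005  0.433]
[[238.352 222.124]
 [238.837 232.517]
 [321.447 221.985]
 [321.061 232.384]]
```

View pics/w7c.png

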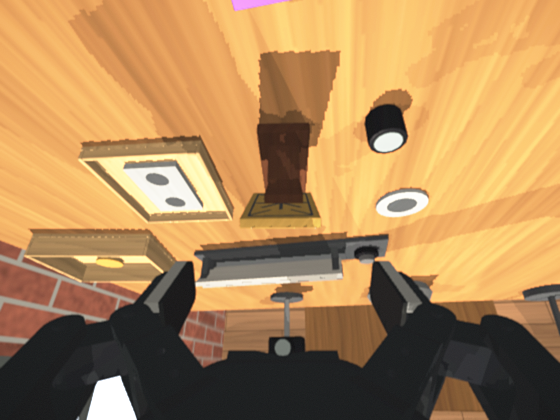

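Plate's top end is at (280,224), centred between the fingers and as predicted; its engraved underside is visible. Going in and gripping.

{"op": "carry_out", "data": {
  "steps": "0 0 0.1 0 0 0;0 0 0.1 0 0 0;0 0 0.1 0 0 0;0 0 0.08 0 0 0;0 0 0.05 0 0 0;0 0 0 0 0 0;0 0 0 0 0 0"
}}

```text
time_s: 32.2
position: [495.9, -42.9, 97.6]
tcp_rot: [-0.588, 0.712, 0.244, 0.296]
force: [0.1, 0.5, -0.2]
grip_width: 1.004
gripper_force: 0.0
```

{"op": "carry_out", "data": {
  "jaw": -1,
  "steps": "0 0 0 0 0 0;0 0 0 0 0 0;0 0 0 0 0 0;0 0 0 0 0 0;0 0 0 0 0 0;0 0 0 0 0 0;0 0 0 0 0 0;0 0 0 0 0 0"
}}

```text
time_s: 32.87
position: [496.3, -45.1, 98.0]
tcp_rot: [-0.587, 0.713, 0.242, 0.296]
force: [-0.7, -4.0, 5.9]
grip_width: 0.679
gripper_force: 63.6
```

Run:
```python
from h import *
T=pose(); d=T[:3,3]-SR; print("us,ns,sy",d@us,d@ns,d@sy); print(robot.get_state()["joint_positions"])
```

```text
us,ns,sy 26.33207508455643 0.5223906487592365 -0.9111817569895627
[-0.12   0.635  0.771  2.034 -1.142  1.411 -2.023]
```

{"op": "carry_out", "data": {
  "steps": "0 0 -0.03 0 0 0;0 0 -0.06 0 0 0;0 0 -0.1 0 0 0;0 0 -0.15 0 0 0;-0.1 0 -0.15 0 0 0;-0.15 0 -0.1 0 0 0;-0.2 0 0 0 0 0;-0.2 0 0 0 0 0;-0.2 0 0 0 0 0;-0.2 0 0 0 0 0;0 0 0 0 0 0;0 0 0 0 0 0"
}}

```text
time_s: 33.87
position: [507.3, 21.0, 329.9]
tcp_rot: [-0.59, 0.711, 0.243, 0.295]
force: [-0.0, 0.2, -4.6]
grip_width: 0.678
gripper_force: 65.4
```

{"op": "carry_out", "data": {
  "steps": "0 0 0 0 0 -0.038;0 0 0 0 0 -0.038;0 0 0 0 0 -0.038;0 0 0 0 0 -0.038;0 0 0 0 0 -0.038;0 0 0 0 0 -0.038;0 0 0 0 0 -0.038;0 0 0 0 0 -0.038;0 0 0 0 0 -0.038;0 0 0 0 0 -0.038;0 0 0 0 0 -0.038;0 0 0 0 0 -0.038"
}}

```text
time_s: 34.87
position: [506.7, 17.8, 326.6]
tcp_rot: [0.912, -0.151, 0.01, -0.382]
force: [0.7, 0.3, -3.9]
grip_width: 0.677
gripper_force: 65.4
```

{"op": "carry_out", "data": {
  "steps": "0 0 0 0 0 -0.038;0 0 0 0 0 -0.038;0 0 0 0 0 -0.038;0 0 0 0 0 -0.038;0 0 0 0 0 -0.038;0 0 0 0 0 -0.038;0 0 0 0 0 -0.038;0 0 0 0 0 -0.038;0 0 0 0 0 -0.038;0 0 0 0 0 -0.038;0 0 0 0 0 -0.038;0 0 0 0 0 -0.038"
}}

```text
time_s: 35.87
position: [506.7, 17.8, 326.5]
tcp_rot: [0.787, 0.484, 0.258, -0.281]
force: [0.7, -0.5, -4.1]
grip_width: 0.677
gripper_force: 65.5
```

Run:
```python
from h import *
print(pose()[:3,3],robot.get_state()["joint_positions"])
go(SC+100*U+24*U,-U,-ry)
```

```text
[506.664  17.767 326.532] [-0.204  0.175  0.632  1.883 -0.868  1.437  0.234]
rot 4 rows of [ 0.012 -0.002 -0.034] deg [  8.935  -1.122 -24.774]
shift in turned 6 rows of [-0.013 -0.     0.189] total [-0.077 -0.003  1.131]
shift in now 6 rows of [-0.022 -0.023  0.186] total [-0.13  -0.136  1.118]
```

{"op": "carry_out", "data": {
  "steps": "0 0 0 0.0125 -0.002 -0.034;0 0 0 0.0125 -0.002 -0.034;0 0 0 0.0125 -0.002 -0.034;0 0 0 0.0125 -0.002 -0.034;-0.013 0 0.12 0 0 0;-0.013 0 0.18 0 0 0;-0.013 0 0.19 0 0 0;-0.013 0 0.19 0 0 0;-0.013 0 0.19 0 0 0;-0.013 0 0.1 0 0 0;0 0 0 0 0 0;0 0 0 0 0 0"
}}

```text
time_s: 36.87
position: [502.5, 144.6, 178.2]
tcp_rot: [0.647, 0.661, 0.263, -0.276]
force: [0.2, -1.0, -2.4]
grip_width: 0.681
gripper_force: 66.1
```

```bash
cat >> h.py <<'E'
def rel(S,off=24):
    T=pose(); c=T[:3,3]+off*T[:3,2]; d=c-S; print("plate centre U,N,ry",d@U,d@N,d@ry)
E
python3 - <<'E'
from h import *
print(robot.get_state()["joint_positions"]); rel(SC)
go(SC+84*U,-U,-ry)
im,T=snap("scene","s8",(340,190,500,310),1)
# check plate angle/position: project expected upper end/lower corners
kc=cam("scene"); T=pose(); c=T[:3,3]+24*T[:3,2]; z=T[:3,2]; y=T[:3,1]; x=T[:3,0]
q=w2pix(kc,[c+s*48*z+t*30*y+4*x*k for s in(-1,1) for t in(-1,1) for k in (1,-1)])
o=cv2.resize(im[190:310,340:500].copy(),(800,600),interpolation=cv2.INTER_CUBIC)
for p in q: cv2.circle(o,tuple(int(v) for v in (p-[340,190])*5),4,(0,255,0),1)
for S in (SC,SA):
  for p in w2pix(kc,[S+s*48*U+t*30*ry+4*N for s in(-1,1) for t in(-1,1)]): cv2.circle(o,tuple(int(v) for v in (p-[340,190])*5),4,(255,0,255),1)
cv2.imwrite("pics/s8o.png",o[:,:,::-1])
E
```

```text
[-0.284  0.375  0.463  2.008 -1.003  1.247  0.757]
plate centre U,N,ry 131.6581102138751 0.12218450174750813 -0.09564819950765414
rot 1 rows of [-0.001  0.001 -0.003] deg [-0.213  0.208 -0.574]
shift in turned 2 rows of [-0.001 -0.     0.179] total [-0.001 -0.001  0.358]
shift in now 2 rows of [0.    0.    0.179] total [0.    0.    0.358]
```

View pics/s8o.png

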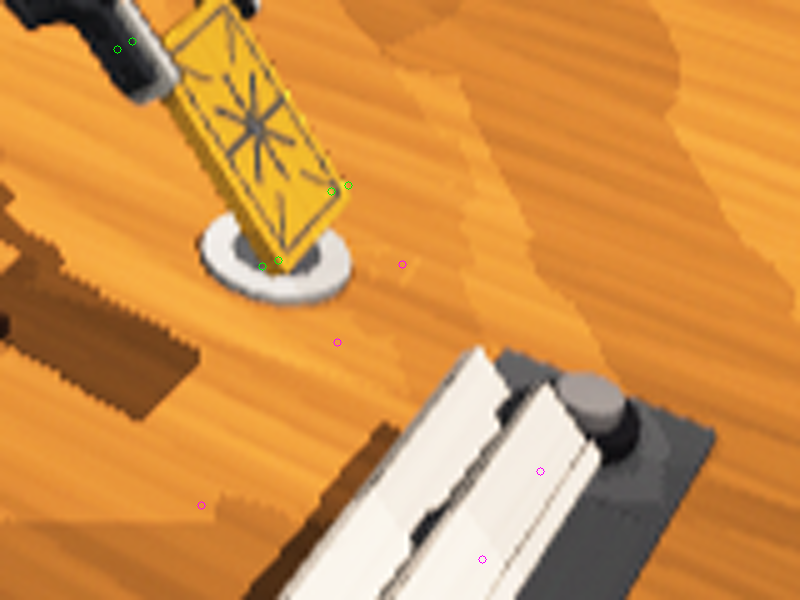

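The engraved face is up, and the plate lies where predicted (green marks). Approach slot c.

{"op": "carry_out", "data": {
  "steps": "0.01 0 0.1 0 0 -0.003;0.01 0 0.12 0 0 0;0 0 0.1 0 0 0;0 0 0.06 0 0 0;0 0 0.04 0 0 0;0 0 0 0 0 0;0 0 0 0 0 0"
}}

```text
time_s: 37.5
position: [502.8, 206.9, 124.3]
tcp_rot: [0.643, 0.664, 0.266, -0.273]
force: [0.6, -1.2, -3.7]
grip_width: 0.681
gripper_force: 66.1
```

Run:
```python
from h import *
rel(SC);go(SC+24*U+42*U+3*N,-U,-ry)
im,T=snap("scene","s9",None,1)
o=cv2.resize(im[205:325,350:510].copy(),(800,600),interpolation=cv2.INTER_CUBIC)
cv2.imwrite("pics/s9o.png",o[:,:,::-1])
```

```text
plate centre U,N,ry 49.487021411742326 6.071021778955236 -2.3387806230468833
rot 1 rows of [0.    0.001 0.001] deg [0.047 0.132 0.186]
shift in turned 1 rows of [-0.016 -0.012  0.037] total [-0.016 -0.012  0.037]
shift in now 1 rows of [-0.016 -0.012  0.037] total [-0.016 -0.012  0.037]
```

View pics/s9o.png

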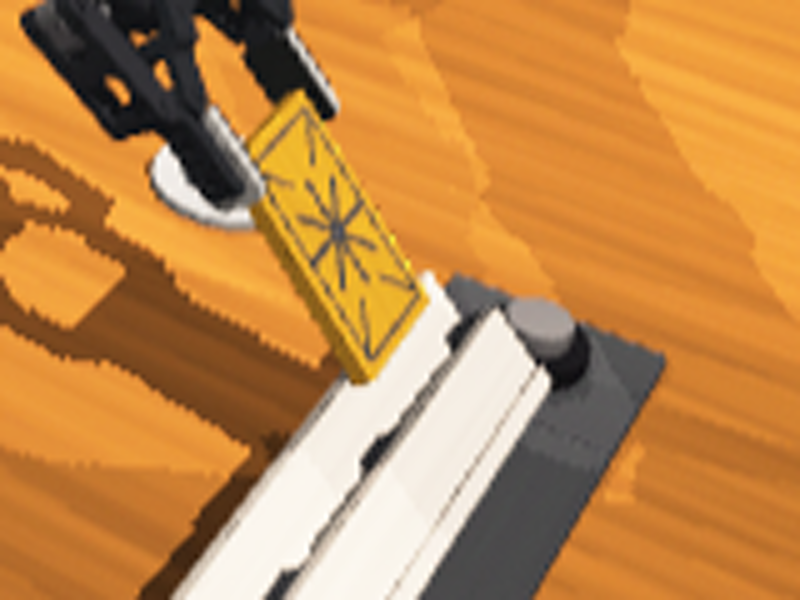

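Plate end at (395,340), about to pass over the bed; its slot mouth is centred near (417,392). Lower to bed contact and slide in.

{"op": "carry_out", "data": {
  "steps": "-0.008 -0.006 0.03 0 0 0;-0.006 0 0.02 0 0 0;-0.006 0 0 0 0 0;0 0 0 0 0 0;0 0 0 0 0 0"
}}

```text
time_s: 37.97
position: [500.4, 212.8, 114.2]
tcp_rot: [0.642, 0.664, 0.266, -0.274]
force: [-0.1, 1.7, -4.2]
grip_width: 0.679
gripper_force: 66.1
```

Run:
```python
from h import *
rel(SC)
```

```text
plate centre U,N,ry 38.149879467733484 3.146851382844567 -0.12105835494113115
```

{"op": "carry_out", "data": {
  "steps": "-0.008 0 0 0 0 0;-0.008 0 0 0 0 0;0 0 0 0 0 0;0 0 0 0 0 0"
}}

```text
time_s: 38.3
position: [500.6, 210.7, 112.3]
tcp_rot: [0.642, 0.664, 0.267, -0.275]
force: [0.5, 3.7, -0.8]
grip_width: 0.678
gripper_force: 66.1
```

Run:
```python
from h import *
rel(SC)
```

```text
plate centre U,N,ry 38.271912000202185 0.37530561056387013 -0.2000678985747409
```

{"op": "carry_out", "data": {
  "steps": "0.004 0 0 0 0 0;0 0 0.02 0 0 0;0 0 0.02 0 0 0;0 0 0.02 0 0 0;0 0 0.02 0 0 0;0 0 0 0 0 0;0 0 0 0 0 0"
}}

```text
time_s: 38.88
position: [500.3, 223.0, 100.7]
tcp_rot: [0.642, 0.665, 0.266, -0.274]
force: [2.4, 5.4, -1.3]
grip_width: 0.677
gripper_force: 65.9
```

Run:
```python
from h import *
rel(SC)
```

```text
plate centre U,N,ry 21.424984232336165 0.7805862960080168 -0.23370063640816513
```

{"op": "carry_out", "data": {
  "steps": "0 0 0.02 0 0 0;0 0 0.02 0 0 0;0 0 0.02 0 0 0;0 0 0.02 0 0 0;0 0 0 0 0 0;0 0 0 0 0 0"
}}

```text
time_s: 39.38
position: [499.7, 234.5, 89.4]
tcp_rot: [0.642, 0.665, 0.266, -0.274]
force: [1.4, 5.9, -0.1]
grip_width: 0.681
gripper_force: 66.0
```

Run:
```python
from h import *
rel(SC)
```

```text
plate centre U,N,ry 5.301893116856743 0.949847073363342 -0.04143820132347003
```

{"op": "carry_out", "data": {
  "steps": "0 0 0.012 0 0 0;0 0 0.012 0 0 0;0 0 0 0 0 0;0 0 0 0 0 0"
}}

```text
time_s: 39.72
position: [499.8, 236.0, 87.6]
tcp_rot: [0.642, 0.664, 0.267, -0.275]
force: [-1.4, -1.2, 12.2]
grip_width: 0.682
gripper_force: 67.4
```

{"op": "carry_out", "data": {
  "steps": "0 0 0.01 0 0 0;0 0 0.01 0 0 0;0 0 0 0 0 0;0 0 0 0 0 0"
}}

```text
time_s: 40.05
position: [499.9, 236.1, 87.3]
tcp_rot: [0.642, 0.663, 0.268, -0.275]
force: [-8.5, -16.9, 30.5]
grip_width: 0.676
gripper_force: 69.7
```

Run:
```python
from h import *
rel(SC)
```

```text
plate centre U,N,ry 2.7036555399515247 0.7280512924475282 -0.3558033803892955
```

Firm end stop: home. Release and back out along the slope.

{"op": "carry_out", "data": {
  "jaw": 0.75,
  "steps": "0 0 -0.005 0 0 0;0 0 0 0 0 0;0 0 0 0 0 0;0 0 0 0 0 0;0 0 -0.06 0 0 0;0 0 -0.15 0 0 0;0 0 -0.2 0 0 0;0 0 -0.2 0 0 0;0 0 -0.2 0 0 0;0 0 -0.2 0 0 0;0 0 0 0 0 0"
}}

```text
time_s: 40.97
position: [508.3, 88.3, 232.2]
tcp_rot: [0.645, 0.663, 0.27, -0.268]
force: [0.2, -0.4, 0.2]
grip_width: 0.874
gripper_force: 0.0
```

Run:
```python
from h import *
im,T=snap("scene","s10",None,1); kc=cam("scene"); tp=robot.capture("top")
for o in brass(tp,cam("top")): print(o)
o=cv2.resize(im[205:325,350:510].copy(),(800,600),interpolation=cv2.INTER_CUBIC)
for p in w2pix(kc,[SC+s*48*U+t*30*ry+4*N for s in(-1,1) for t in(-1,1)]): cv2.circle(o,tuple(int(v) for v in (p-[350,205])*5),4,(255,0,255),1)
cv2.imwrite("pics/s10o.png",o[:,:,::-1]); print(pose()[:3,3],robot.get_state()["joint_positions"])
```

```text
((381.17449951171875, 214.51417541503906), ((522.1617431640625, -342.1206970214844), (97.99773406982422, 60.493247985839844), 27.285295486450195))
((192.77584838867188, 92.18965911865234), ((875.348876953125, 191.3284912109375), (49.2087516784668, 77.80562591552734), 52.189537048339844))
((172.82354736328125, 78.79412841796875), ((915.8643188476562, 251.17181396484375), (47.073760986328125, 48.09904098510742), 15.85029125213623))
[505.138  94.197 228.164] [-0.229  0.327  0.51   1.942 -0.922  1.362  0.732]
```

View pics/s10o.png

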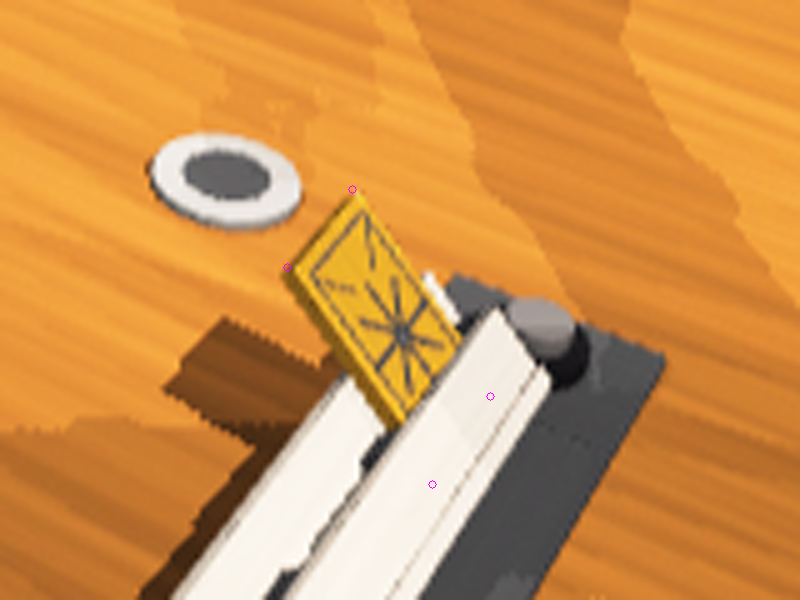

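Plate 1 is home in slot c, engraved face up, matching the predicted corners. I have now viewed one picture more than the allowance, counting crops, so from here I check only with numbers. Next, the second plate.

Run:
```python
from h import *
kc=cam("wrist",np.load("pics/w5.npz")["T"]); print("purple",pix2w(kc,np.array([(413,265),(420,322),(312,280),(322,335)])/1.2,8)[:,:2]); print("turq",pix2w(kc,np.array([(616,250),(636,304)])/1.2,8)[:,:2])
x=np.array([.885,.466,0]); y=np.cross(-zz,x); p=np.array([520.3,-343,180])-85*x
go([508,40,260],-zz,y); go(p,-zz,y); print(p)
```

```text
purple [[ 503.592 -249.113]
 [ 445.048 -249.865]
 [ 503.607 -154.597]
 [ 445.844 -154.032]]
turq [[ 489.231 -431.63 ]
 [ 432.313 -452.84 ]]
rot 12 rows of [-0.011 -0.019  0.028] deg [-24.753 -40.125  60.634]
shift in turned 2 rows of [-0.057  0.123 -0.08 ] total [-0.114  0.246 -0.159]
shift in now 2 rows of [-0.04   0.003 -0.152] total [-0.08   0.007 -0.304]
rot 12 rows of [-0.011 -0.019  0.028] deg [-24.753 -40.125  60.634]
shift in turned 13 rows of [-0.106  0.152  0.019] total [-1.376  1.97   0.241]
shift in now 13 rows of [-0.142 -0.029 -0.116] total [-1.852 -0.374 -1.504]
[ 445.075 -382.61   180.   ]
```

{"op": "carry_out", "data": {
  "jaw": 1,
  "steps": "0 0 -0.1 -0.0115 -0.0186 0.028;0 0 0 -0.0115 -0.0186 0.028;0 0 0 -0.0115 -0.0186 0.028;0 0 0 -0.0115 -0.0186 0.028;0 0 0 -0.0115 -0.0186 0.028;0 0 0 -0.0115 -0.0186 0.028;0 0 0 -0.0115 -0.0186 0.028;0 0 0 -0.0115 -0.0186 0.028;0 0 0 -0.0115 -0.0186 0.028;0 0 0 -0.0115 -0.0186 0.028;0 0 0 -0.0115 -0.0186 0.028;0 0 0 -0.0115 -0.0186 0.028"
}}

```text
time_s: 42.07
position: [503.0, 83.7, 240.1]
tcp_rot: [0.97, 0.243, -0.002, 0.001]
force: [-0.7, -0.7, -0.5]
grip_width: 1.0
gripper_force: 0.0
```

{"op": "carry_out", "data": {
  "steps": "-0.1 0.15 0 0 0 0;-0.1 0.15 0 0 0 0;-0.1 0.15 0 0 0 0;-0.1 0.15 0 0 0 0;-0.1 0.15 0 0 0 0;-0.1 0.15 0 0 0 0;-0.1 0.15 0 0 0 0;-0.1 0.15 0 0 0 0;-0.1 0.15 0 0 0 0;-0.1 0.15 0 0 0 0;-0.1 0.15 0 0 0 0;-0.1 0.15 0 0 0 0"
}}

```text
time_s: 43.07
position: [463.2, -348.1, 238.6]
tcp_rot: [0.969, 0.245, -0.001, -0.002]
force: [0.7, -0.4, 0.1]
grip_width: 1.0
gripper_force: 0.0
```

Run:
```python
from h import *
x=np.array([.885,.466,0]); y=np.cross(-zz,x); p=np.array([520.3,-343,170])-85*x
print(pose()[:3,3],robot.get_state()["joint_positions"]); go(p,-zz,y)
```

```text
[ 463.162 -348.084  238.65 ] [-0.054  0.357  0.806  1.713 -0.276  1.194 -0.251]
rot 1 rows of [-0.002  0.     0.003] deg [-0.274  0.061  0.623]
shift in turned 2 rows of [-0.08   0.055  0.172] total [-0.16   0.111  0.343]
shift in now 2 rows of [-0.081  0.055  0.171] total [-0.161  0.111  0.343]
```

{"op": "carry_out", "data": {
  "steps": "-0.08 0.055 0.16 0 0 0.003;-0.08 0.055 0.17 0 0 0;0 0 0 0 0 0;0 0 0 0 0 0;0 0 0 0 0 0"
}}

```text
time_s: 43.48
position: [446.4, -381.4, 174.2]
tcp_rot: [0.971, 0.24, -0.0, -0.001]
force: [0.4, 0.6, -0.6]
grip_width: 1.0
gripper_force: 0.0
```

Run:
```python
from h import *
T=pose(); im=robot.capture("wrist"); kc=cam("wrist",T)
for o in brass(im,kc,lo=(18,90,90),hi=(32,255,255),amin=1000): print(o)
x=np.array([.885,.466,0]); y=np.cross(-zz,x); go([520.3,-343,25],-zz,y)
```

```text
((527.0702514648438, 286.4527282714844), ((476.68243408203125, -686.0787963867188), (94.2602310180664, 51.71572494506836), 11.668045997619629))
((283.5, 108.5), ((519.4503784179688, -343.61358642578125), (95.90515899658203, 60.433223724365234), 28.019752502441406))
rot 1 rows of [-0.    -0.001  0.   ] deg [-0.066 -0.093  0.079]
shift in turned 5 rows of [ 0.083 -0.     0.15 ] total [ 0.414 -0.001  0.751]
shift in now 5 rows of [0.082 0.    0.15 ] total [0.412 0.001 0.751]
```

{"op": "carry_out", "data": {
  "steps": "0.082 0.001 0.12 0 0 -0.001;0.082 0.001 0.15 0 0 -0.001;0.082 0.001 0.16 0 0 0;0.082 0 0.16 0 0 0;0.08 0 0.16 0 0 0;0 0 0 0 0 0;0 0 0 0 0 0;0 0 0 0 0 0"
}}

```text
time_s: 44.2
position: [518.8, -346.0, 26.9]
tcp_rot: [0.97, 0.243, 0.001, 0.001]
force: [0.2, -0.8, 0.5]
grip_width: 1.0
gripper_force: 0.0
```

Run:
```python
from h import *
x=np.array([.883,.469,0]); y=np.cross(-zz,x); go([519.6,-343.5,-3],-zz,y)
```

```text
rot 1 rows of [ 0.001 -0.001  0.001] deg [ 0.1   -0.09   0.112]
shift in turned 1 rows of [ 0.01  -0.009  0.149] total [ 0.01  -0.009  0.149]
shift in now 1 rows of [ 0.009 -0.009  0.149] total [ 0.009 -0.009  0.149]
```

{"op": "carry_out", "data": {
  "steps": "0.009 -0.009 0.04 0 0 0;0 0 0.04 0 0 0;0 0 0.04 0 0 0;0 0 0.03 0 0 0;0 0 0 0 0 0;0 0 0 0 0 0;0 0 0 0 0 0"
}}

```text
time_s: 44.78
position: [518.4, -342.9, -5.3]
tcp_rot: [0.97, 0.242, 0.0, -0.001]
force: [0.2, -0.1, 0.7]
grip_width: 1.0
gripper_force: 0.0
```

{"op": "carry_out", "data": {
  "jaw": -1,
  "steps": "0 0 0 0 0 0;0 0 0 0 0 0;0 0 0 0 0 0;0 0 0 0 0 0;0 0 0 0 0 0;0 0 0 0 0 0;0 0 0 0 0 0"
}}

```text
time_s: 45.37
position: [519.1, -343.5, -4.4]
tcp_rot: [0.97, 0.242, 0.001, 0.0]
force: [-0.5, 0.3, 5.7]
grip_width: 0.679
gripper_force: 69.2
```

{"op": "carry_out", "data": {
  "steps": "0 0 -0.03 0 0 0;0 0 -0.06 0 0 0;0 0 -0.1 0 0 0;0 0 -0.2 0 0 0;0 0 -0.2 0 0 0;0 0 -0.2 0 0 0;0 0 -0.2 0 0 0;0 0 -0.15 0 0 0;0.05 -0.1 0 0 0 0;0.084 -0.176 0 0 0 0;0.084 -0.176 0 0 0 0;0.084 -0.176 0 0 0 0"
}}

```text
time_s: 46.37
position: [511.5, -202.1, 222.8]
tcp_rot: [0.97, 0.241, -0.0, -0.001]
force: [0.6, 0.6, -3.3]
grip_width: 0.677
gripper_force: 65.9
```

{"op": "carry_out", "data": {
  "steps": "0.084 -0.176 0 0 0 0;0.084 -0.176 0 0 0 0;0.084 -0.176 0 0 0 0;0.084 -0.176 0 0 0 0;0.084 -0.176 0 0 0 0;0.084 -0.176 0 0 0 0;0.084 -0.176 0 0 0 0;0.084 -0.176 0 0 0 0;0 0 0 0 0 0;0 0 0 0 0 0"
}}

```text
time_s: 47.2
position: [497.8, 111.0, 223.1]
tcp_rot: [0.969, 0.245, -0.001, -0.001]
force: [0.1, -1.7, -3.0]
grip_width: 0.678
gripper_force: 66.0
```

Run:
```python
from h import *
print(pose()[:3,3],robot.get_state()["joint_positions"])
go([500,90,220],-zz,-sy)
```

```text
[497.84  110.983 223.061] [-0.884  0.187  0.664  1.889 -0.13   1.11  -1.245]
rot 8 rows of [-0.    -0.    -0.035] deg [ -0.141  -0.011 -50.802]
shift in turned 1 rows of [-0.101  0.03   0.015] total [-0.101  0.03   0.015]
shift in now 1 rows of [-0.04   0.097  0.015] total [-0.04   0.097  0.015]
```

Rotate −50.8° about z, then tilt −45° about y.

{"op": "carry_out", "data": {
  "steps": "0 0 0 0 0 -0.0353;0 0 0 0 0 -0.0353;0 0 0 0 0 -0.0353;0 0 0 0 0 -0.0353;0 0 0 0 0 -0.0353;0 0 0 0 0 -0.0353;0 0 0 0 0 -0.0353;0 0 0 0 0 -0.0353;-0.1 0.03 0 0 0 0;0 0 0 0 -0.036 0;0 0 0 0 -0.036 0;0 0 0 0 -0.036 0"
}}

```text
time_s: 48.2
position: [501.6, 84.2, 224.8]
tcp_rot: [0.763, 0.623, -0.131, 0.108]
force: [-0.0, 0.4, -4.5]
grip_width: 0.679
gripper_force: 66.0
```

{"op": "carry_out", "data": {
  "steps": "0 0 0 0 -0.036 0;0 0 0 0 -0.036 0;0 0 0 0 -0.036 0;0 0 0 0 -0.035 0;0 0 0 0 0 0;0 0 0 0 0 0"
}}

```text
time_s: 48.7
position: [500.9, 87.4, 222.2]
tcp_rot: [0.713, 0.587, -0.297, 0.243]
force: [0.5, 0.1, -2.4]
grip_width: 0.68
gripper_force: 66.1
```

```bash
cat >> h.py <<'E'
def rels(off=-8.4):
    T=pose(); c=T[:3,3]+off*T[:3,2]; d=c-SR; print("us,ns,sy",d@us,d@ns,d@sy)
E
python3 - <<'E'
from h import *
print(robot.get_state()["joint_positions"]); rels()
go(SR+16*us+60*ns-8.4*ns-1.2*sy,-ns,-sy)
E
```

```text
[-1.012  0.532  0.571  1.699  0.334  1.492 -0.742]
us,ns,sy 21.49696483441625 189.43141363315934 19.346678634939074
rot 1 rows of [-0.002  0.001 -0.001] deg [-0.297  0.098 -0.141]
shift in turned 4 rows of [0.007 0.026 0.162] total [0.028 0.103 0.647]
shift in now 4 rows of [0.007 0.027 0.162] total [0.029 0.106 0.647]
```

{"op": "carry_out", "data": {
  "steps": "0.007 0.026 0.1 0 0 0;0.007 0.026 0.15 0 0 0;0.007 0.026 0.15 0 0 0;0.007 0.026 0.15 0 0 0;0 0 0.1 0 0 0;0 0 0.1 0 0 0;0 0 0.1 0 0 0;0 0 0.04 0 0 0;0 0 0 0 0 0;0 0 0 0 0 0;0 0 0 0 0 0"
}}

```text
time_s: 49.62
position: [499.1, -35.8, 94.7]
tcp_rot: [0.714, 0.587, -0.295, 0.243]
force: [0.4, 0.6, -2.1]
grip_width: 0.681
gripper_force: 66.0
```

Run:
```python
from h import *
rels()
```

```text
us,ns,sy 17.13814314160365 13.442338795166897 -2.0014103732660575
```

{"op": "carry_out", "data": {
  "steps": "0 0 0.02 0 0 0;0 0 0.02 0 0 0;0.02 0 0 0 0 0;0.02 0 0 0 0 0;0.02 0 0 0 0 0;0 0 0.01 0 0 0;0 0 0.01 0 0 0;0 0 0 0 0 0;0 0 0 0 0 0"
}}

```text
time_s: 50.37
position: [498.4, -35.0, 76.6]
tcp_rot: [0.713, 0.587, -0.296, 0.243]
force: [-0.9, 5.1, 1.6]
grip_width: 0.684
gripper_force: 66.7
```

Run:
```python
from h import *
rels()
```

```text
us,ns,sy 3.9293957714193666 1.132989244220996 -1.088944241932552
```

{"op": "carry_out", "data": {
  "steps": "0 0 0.008 0 0 0;0 0 0.004 0 0 0;0 0 0 0 0 0;0 0 0 0 0 0"
}}

```text
time_s: 50.7
position: [498.4, -35.1, 76.4]
tcp_rot: [0.713, 0.587, -0.296, 0.243]
force: [-2.8, 12.2, 13.1]
grip_width: 0.681
gripper_force: 68.0
```

{"op": "carry_out", "data": {
  "jaw": 0.75,
  "steps": "0 0 -0.005 0 0 0;0 0 0 0 0 0;0 0 0 0 0 0;0 0 0 0 0 0;0 0 -0.05 0 0 0;0 0 -0.1 0 0 0;0 0 -0.15 0 0 0;0 0 -0.2 0 0 0;0 0 -0.2 0 0 0;0 0 0 0 0 0;0 0 0 0 0 0"
}}

```text
time_s: 51.62
position: [518.4, 62.3, 175.7]
tcp_rot: [0.713, 0.588, -0.294, 0.244]
force: [-0.9, -0.8, -0.6]
grip_width: 0.872
gripper_force: 0.0
```

Run:
```python
from h import *
# numeric check: compare with the first plate's leaning image (w6) via mask centroid/bbox in world at plate plane
a=np.load("pics/w6.npz")
T=pose(); im=robot.capture("wrist")
def corners(im,T):
    K,C=cam("wrist",T); m=cv2.inRange(cv2.cvtColor(im,cv2.COLOR_RGB2HSV),(18,90,110),(34,255,255))
    c=max(cv2.findContours(m,0,1)[0],key=cv2.contourArea)[:,0].astype(float)
    d=(C[:3,:3]@np.linalg.inv(K)@np.c_[c,np.ones(len(c))].T).T
    P=C[:3,3]+d*(((SR+4*ns-C[:3,3])@ns)/(d@ns))[:,None]-SR
    return cv2.minAreaRect(np.c_[P@us,P@sy].astype(np.float32))
print(corners(a["im"],a["T"]),corners(im,T))
```

```text
((-106.25029754638672, -147.09214782714844), (151.6393280029297, 111.25128173828125), 89.90190887451172) ((-105.31953430175781, -146.28329467773438), (110.42504119873047, 148.94236755371094), 0.12282948195934296)
```

Run:
```python
from h import *
a=np.load("pics/w6.npz"); T=pose(); im=robot.capture("wrist")
def f(im,T):
    K,C=cam("wrist",T); m=cv2.inRange(cv2.cvtColor(im,cv2.COLOR_RGB2HSV),(18,90,110),(34,255,255))
    for k in cv2.findContours(m,0,1)[0]:
        if cv2.contourArea(k)<1500: continue
        c=k[:,0].astype(float); d=(C[:3,:3]@np.linalg.inv(K)@np.c_[c,np.ones(len(c))].T).T
        P=C[:3,3]+d*(((SR+4*ns-C[:3,3])@ns)/(d@ns))[:,None]-SR
        r=cv2.minAreaRect(np.c_[P@us,P@sy].astype(np.float32))
        if np.hypot(*r[0])<50: print(r)
f(a["im"],a["T"]);f(im,T)
```

```text
((5.679832458496094, -18.871509552001953), (96.18083190917969, 109.05120086669922), 88.97270202636719)
((-0.19028472900390625, -1.1953926086425781), (96.27081298828125, 61.054412841796875), 0.05654963105916977)
```

{"op": "carry_out", "data": {
  "jaw": 1,
  "steps": "-0.15 0 -0.1 0 0 0;-0.15 0 -0.1 0 0 0;-0.15 0 -0.1 0 0 0;-0.15 0 0 0 0 0;0 0 0 0 0.0385 0;0 0 0 0 0.0385 0;0 0 0 0 0.0385 0;0 0 0 0 0.0385 0;0 0 0 0 0.0385 0;0 0 0 0 0.0385 0;0 0 0 0 0.0385 0;0 0 0 0 0.0385 0"
}}

```text
time_s: 52.72
position: [507.9, 16.8, 301.7]
tcp_rot: [0.77, 0.631, 0.072, -0.059]
force: [0.0, -0.1, -1.2]
grip_width: 1.0
gripper_force: 0.0
```

{"op": "carry_out", "data": {
  "steps": "0 0 0 0 0.0385 0;0 0 0 0 0.0385 0;0 0 0 0 0.0385 0;0 0 0 0 0.0385 0;0 0 0 0 0.0385 0;0 0 0 0 0 0.039;0 0 0 0 0 0.039;0 0 0 0 0 0.039;0 0 0 0 0 0.039;0 0 0 0 0 0.039;0 0 0 0 0 0.039;0 0 0 0 0 0.039"
}}

```text
time_s: 53.72
position: [507.4, 17.4, 300.3]
tcp_rot: [0.894, 0.232, 0.165, -0.345]
force: [0.0, -0.5, 0.0]
grip_width: 1.002
gripper_force: 0.0
```

{"op": "carry_out", "data": {
  "steps": "0 0 0 0 0 0.039;0 0 0 0 0 0.039;0 0 0 0 0 0.039;0 0 0 0 0 0.039;0 0 0 0 0 0.039;0 0 0 0 0 0.039;0 0 0 0 0 0.039;0 0 0 0 0 0.039;0 0 0 0 0 0.039;0 0 0 0 0 0.039;0 0 0 0 0 0.039;0 0 0 0 0 0.039"
}}

```text
time_s: 54.72
position: [507.4, 17.4, 300.5]
tcp_rot: [0.819, -0.427, -0.109, -0.367]
force: [0.7, -0.3, -0.2]
grip_width: 0.998
gripper_force: 0.0
```

{"op": "carry_out", "data": {
  "steps": "0 0 0 0 0 0.039;0 0 0 0 0 0.039;0 0 0 0 0 0.039;0 0 0 0 0 0.039;0 0 0 0 0 0.039;0 0 0 0 0 0.039;0 0 0 0 0 0.026;0 0 0 0 0 0;0 0 0 0 0 0"
}}

```text
time_s: 55.47
position: [507.9, 17.7, 300.8]
tcp_rot: [-0.585, 0.715, 0.244, 0.295]
force: [-0.2, 0.0, 0.5]
grip_width: 1.002
gripper_force: 0.0
```

Run:
```python
from h import *
print(pose()[:3,3],robot.get_state()["joint_positions"])
go(SR+110*us+0.7*ns-1*sy,-us,sy)
```

```text
[507.905  17.74  300.833] [-0.596  0.371  1.184  1.921 -1.032  1.583 -2.443]
rot 1 rows of [-0.001 -0.    -0.003] deg [-0.194 -0.033 -0.497]
shift in turned 5 rows of [ 0.188 -0.     0.015] total [ 0.942 -0.002  0.073]
shift in now 5 rows of [ 0.188 -0.002  0.015] total [ 0.942 -0.01   0.073]
```

Second plate leans correctly (96 × 61 mm, centred at rest). Regrip.

{"op": "carry_out", "data": {
  "steps": "0.15 0 0.015 0 0 -0.003;0.19 0 0.015 0 0 0;0.2 0 0.015 0 0 0;0.2 0 0.015 0 0 0;0.15 0 0.013 0 0 0;0.05 0 0 0 0 0;0 0 0 0 0 0;0 0 0 0 0 0;0 0 0 0 0 0"
}}

```text
time_s: 56.22
position: [486.6, -101.3, 160.1]
tcp_rot: [-0.59, 0.711, 0.242, 0.297]
force: [0.6, -0.1, 0.5]
grip_width: 0.999
gripper_force: 0.0
```

Run:
```python
from h import *
print(robot.get_state()["joint_positions"])
go(SR+24*us+0.7*ns-1*sy,-us,sy)
```

```text
[-0.165  0.666  1.009  1.949 -1.096  1.63  -2.004]
rot 1 rows of [-0.001  0.     0.002] deg [-0.239  0.052  0.277]
shift in turned 3 rows of [0.006 0.002 0.144] total [0.017 0.005 0.433]
shift in now 3 rows of [0.006 0.002 0.144] total [0.017 0.007 0.433]
```

{"op": "carry_out", "data": {
  "steps": "0.01 0.005 0.1 0 0 0.001;0.006 0 0.1 0 0 0;0 0 0.1 0 0 0;0 0 0.08 0 0 0;0 0 0.05 0 0 0;0 0 0 0 0 0;0 0 0 0 0 0"
}}

```text
time_s: 56.8
position: [496.5, -44.1, 96.1]
tcp_rot: [-0.588, 0.712, 0.243, 0.296]
force: [-0.0, -0.2, -0.7]
grip_width: 0.999
gripper_force: 0.0
```

{"op": "carry_out", "data": {
  "jaw": -1,
  "steps": "0 0 0 0 0 0;0 0 0 0 0 0;0 0 0 0 0 0;0 0 0 0 0 0;0 0 0 0 0 0;0 0 0 0 0 0;0 0 0 0 0 0;0 0 0 0 0 0"
}}

```text
time_s: 57.47
position: [496.7, -46.1, 96.5]
tcp_rot: [-0.588, 0.713, 0.242, 0.296]
force: [0.7, -4.5, 6.5]
grip_width: 0.683
gripper_force: 63.6
```

Run:
```python
from h import *
rels(0); print(robot.get_state()["joint_positions"])
```

```text
us,ns,sy 25.95199430764196 -1.1382076698047279 -1.5359097107852375
[-0.228  0.729  0.94   2.035 -1.214  1.523 -1.961]
```

{"op": "carry_out", "data": {
  "steps": "0 0 -0.03 0 0 0;0 0 -0.06 0 0 0;0 0 -0.1 0 0 0;0 0 -0.15 0 0 0;-0.1 0 -0.15 0 0 0;-0.15 0 -0.1 0 0 0;-0.2 0 0 0 0 0;-0.2 0 0 0 0 0;-0.2 0 0 0 0 0;-0.2 0 0 0 0 0;0 0 0 0 0 0;0 0 0 0 0 0"
}}

```text
time_s: 58.47
position: [507.9, 21.0, 328.5]
tcp_rot: [-0.59, 0.711, 0.243, 0.296]
force: [-0.0, -1.1, -4.2]
grip_width: 0.676
gripper_force: 65.1
```

{"op": "carry_out", "data": {
  "steps": "0 0 0 0 0 -0.038;0 0 0 0 0 -0.038;0 0 0 0 0 -0.038;0 0 0 0 0 -0.038;0 0 0 0 0 -0.038;0 0 0 0 0 -0.038;0 0 0 0 0 -0.038;0 0 0 0 0 -0.038;0 0 0 0 0 -0.038;0 0 0 0 0 -0.038;0 0 0 0 0 -0.038;0 0 0 0 0 -0.038"
}}

```text
time_s: 59.47
position: [507.2, 17.0, 325.7]
tcp_rot: [0.912, -0.151, 0.011, -0.381]
force: [-0.2, 0.2, -2.7]
grip_width: 0.677
gripper_force: 65.1
```

{"op": "carry_out", "data": {
  "steps": "0 0 0 0 0 -0.038;0 0 0 0 0 -0.038;0 0 0 0 0 -0.038;0 0 0 0 0 -0.038;0 0 0 0 0 -0.038;0 0 0 0 0 -0.038;0 0 0 0 0 -0.038;0 0 0 0 0 -0.038;0 0 0 0 0 -0.038;0 0 0 0 0 -0.038;0 0 0 0 0 -0.038;0 0 0 0 0 -0.038"
}}

```text
time_s: 60.47
position: [507.1, 16.9, 325.5]
tcp_rot: [0.787, 0.485, 0.259, -0.28]
force: [-0.7, -0.5, -3.0]
grip_width: 0.681
gripper_force: 65.1
```

Run:
```python
from h import *
print(pose()[:3,3],robot.get_state()["joint_positions"])
go(SA+155*U+5*N,-U,-ry)
```

```text
[507.122  16.924 325.521] [-0.35   0.201  0.81   1.887 -0.898  1.466  0.268]
rot 4 rows of [ 0.013 -0.002 -0.034] deg [  9.059  -1.087 -24.694]
shift in turned 7 rows of [-0.006  0.119  0.139] total [-0.045  0.835  0.976]
shift in now 7 rows of [0.036 0.089 0.156] total [0.255 0.623 1.095]
```

{"op": "carry_out", "data": {
  "steps": "0 0 0 0.0125 -0.0015 -0.034;0 0 0 0.0125 -0.0015 -0.034;0 0 0 0.0125 -0.0015 -0.034;0 0 0 0.0125 -0.0015 -0.034;0 0.15 0.05 0 0 0;-0.006 0.17 0.05 0 0 0;-0.006 0.17 0.1 0 0 0;-0.006 0.17 0.1 0 0 0;-0.006 0.17 0.1 0 0 0;-0.006 0.005 0.18 0 0 0;-0.006 0 0.18 0 0 0;-0.006 0 0.12 0 0 0"
}}

```text
time_s: 61.47
position: [670.2, 142.3, 191.5]
tcp_rot: [0.646, 0.66, 0.264, -0.277]
force: [0.1, 1.1, -3.7]
grip_width: 0.682
gripper_force: 65.7
```

{"op": "carry_out", "data": {
  "steps": "0 0 0.06 0 0 0;0 0 0.03 0 0 0;0 0 0 0 0 0;0 0 0 0 0 0"
}}

```text
time_s: 61.8
position: [672.2, 152.8, 185.0]
tcp_rot: [0.646, 0.661, 0.268, -0.274]
force: [-0.3, 0.1, -2.7]
grip_width: 0.678
gripper_force: 65.7
```

Run:
```python
from h import *
print(pose()[:3,3],robot.get_state()["joint_positions"]); rel(SA,25)
go(SA+(25+48)*U+6*N,-U,-ry)
```

```text
[672.216 152.807 184.992] [-0.337  0.667  0.598  1.598 -1.137  1.435  0.671]
plate centre U,N,ry 133.2636592949059 7.220423306907396 -2.1503657114374857
rot 1 rows of [ 0.001 -0.    -0.002] deg [ 0.239 -0.075 -0.313]
shift in turned 3 rows of [-0.002 -0.003  0.142] total [-0.006 -0.01   0.426]
shift in now 3 rows of [-0.002 -0.004  0.142] total [-0.007 -0.012  0.426]
```

{"op": "carry_out", "data": {
  "steps": "0 -0.006 0.1 0 0 -0.0015;0 -0.006 0.12 0 0 0;0 0 0.1 0 0 0;0 0 0.06 0 0 0;0 0 0.04 0 0 0;0 0 0 0 0 0;0 0 0 0 0 0"
}}

```text
time_s: 62.38
position: [668.2, 213.6, 126.0]
tcp_rot: [0.643, 0.662, 0.268, -0.274]
force: [0.3, -0.7, -2.9]
grip_width: 0.679
gripper_force: 65.7
```

Run:
```python
from h import *
rel(SA,25)
# scene check: held plate's outline vs projected prediction
im=robot.capture("scene"); kc=cam("scene")
m=cv2.inRange(cv2.cvtColor(im,cv2.COLOR_RGB2HSV),(18,110,60),(34,255,255)); m[:,:330]=0;m[330:]=0
for k in cv2.findContours(m,0,1)[0]:
    if cv2.contourArea(k)>100:
        print(cv2.boundingRect(k),cv2.boxPoints(cv2.minAreaRect(k)).round(1).tolist())
T=pose(); c=T[:3,3]+25*T[:3,2]
print("held",w2pix(kc,[c+s*48*T[:3,2]+t*30*T[:3,1]+4*T[:3,0] for s in(-1,1) for t in(-1,1)]))
```

```text
plate centre U,N,ry 48.45074782637459 8.563562658525688 0.10210712628219303
(354, 267, 45, 63) [[344.1000061035156, 281.29998779296875], [368.29998779296875, 265.8999938964844], [402.6000061035156, 319.70001220703125], [378.3999938964844, 335.1000061035156]]
(406, 243, 37, 48) [[402.5, 255.0], [421.3999938964844, 242.0], [446.20001220703125, 278.20001220703125], [427.29998779296875, 291.1000061035156]]
(478, 227, 82, 47) [[471.29998779296875, 244.3000030517578], [478.5, 226.8000030517578], [562.9000244140625, 261.6000061035156], [555.7000122070312, 279.1000061035156]]
(477, 223, 83, 34) [[475.79998779296875, 226.3000030517578], [477.5, 221.60000610351562], [560.5999755859375, 251.60000610351562], [558.9000244140625, 256.29998779296875]]
(470, 213, 90, 36) [[468.6000061035156, 216.8000030517578], [470.1000061035156, 212.6999969482422], [560.0999755859375, 245.0], [558.5999755859375, 249.10000610351562]]
(330, 185, 69, 29) [[326.6000061035156, 194.1999969482422], [330.5, 183.6999969482422], [399.3999938964844, 209.1999969482422], [395.5, 219.6999969482422]]
(343, 173, 72, 26) [[342.79998779296875, 178.89999389648438], [345.1000061035156, 170.3000030517578], [416.20001220703125, 189.8000030517578], [413.8999938964844, 198.39999389648438]]
(330, 118, 63, 27) [[326.8999938964844, 130.5], [330.1000061035156, 117.5], [394.6000061035156, 133.60000610351562], [391.3999938964844, 146.60000610351562]]
(373, 0, 44, 18) [[373.0, 0.0], [416.0, 0.0], [416.0, 17.0], [373.0, 17.0]]
held [[367.51  265.407]
 [349.011 284.968]
 [399.8   313.625]
 [383.219 335.935]]
```

{"op": "carry_out", "data": {
  "steps": "-0.012 0 0.03 0 0 0;-0.01 0 0.02 0 0 0;-0.006 0 0 0 0 0;0 0 0 0 0 0;0 0 0 0 0 0"
}}

```text
time_s: 62.85
position: [667.2, 218.7, 114.4]
tcp_rot: [0.643, 0.663, 0.268, -0.276]
force: [0.5, 2.0, -3.3]
grip_width: 0.679
gripper_force: 65.7
```

Run:
```python
from h import *
rel(SA,25)
```

```text
plate centre U,N,ry 36.628676029376805 4.062967956767086 0.9387785704448084
```

{"op": "carry_out", "data": {
  "steps": "-0.006 0 0 0 0 0;-0.004 0 0 0 0 0;0 0 0 0 0 0;0 0 0 0 0 0"
}}

```text
time_s: 63.18
position: [667.3, 217.4, 113.2]
tcp_rot: [0.643, 0.663, 0.268, -0.276]
force: [0.2, 3.8, -1.2]
grip_width: 0.679
gripper_force: 65.7
```

Run:
```python
from h import *
rel(SA,25)
```

```text
plate centre U,N,ry 36.77557266649625 2.306278195532728 0.9165100593255755
```

{"op": "carry_out", "data": {
  "steps": "0.003 0.004 0 0 0 0;0 0 0.02 0 0 0;0 0 0.02 0 0 0;0 0 0.02 0 0 0;0 0 0.02 0 0 0;0 0 0 0 0 0;0 0 0 0 0 0"
}}

```text
time_s: 63.77
position: [667.8, 229.5, 101.5]
tcp_rot: [0.643, 0.663, 0.268, -0.275]
force: [2.1, 5.4, -0.7]
grip_width: 0.68
gripper_force: 65.6
```

Run:
```python
from h import *
rel(SA,25)
```

```text
plate centre U,N,ry 19.91632679202589 2.587839385191227 0.006879147320644427
```

{"op": "carry_out", "data": {
  "steps": "0 0 0.02 0 0 0;0 0 0.02 0 0 0;0 0 0.02 0 0 0;0 0 0.01 0 0 0;0 0 0 0 0 0;0 0 0 0 0 0"
}}

```text
time_s: 64.27
position: [667.4, 239.3, 91.9]
tcp_rot: [0.643, 0.663, 0.268, -0.276]
force: [0.2, 5.8, 0.5]
grip_width: 0.678
gripper_force: 65.7
```

{"op": "carry_out", "data": {
  "steps": "0 0 0.01 0 0 0;0 0 0.01 0 0 0;0 0 0 0 0 0;0 0 0 0 0 0"
}}

```text
time_s: 64.6
position: [667.5, 241.5, 89.6]
tcp_rot: [0.643, 0.663, 0.268, -0.275]
force: [0.6, 3.9, 4.6]
grip_width: 0.679
gripper_force: 66.0
```

Run:
```python
from h import *
rel(SA,25)
```

```text
plate centre U,N,ry 2.9641834230051205 2.631491555913801 -0.019938503722466475
```

{"op": "carry_out", "data": {
  "steps": "0 0 0.01 0 0 0;0 0 0.01 0 0 0;0 0 0 0 0 0;0 0 0 0 0 0"
}}

```text
time_s: 64.93
position: [667.6, 242.6, 88.4]
tcp_rot: [0.643, 0.662, 0.269, -0.275]
force: [-3.2, -1.4, 11.5]
grip_width: 0.682
gripper_force: 66.9
```

{"op": "carry_out", "data": {
  "steps": "0 0 0.01 0 0 0;0 0 0 0 0 0;0 0 0 0 0 0"
}}

```text
time_s: 65.18
position: [667.7, 242.6, 88.3]
tcp_rot: [0.643, 0.662, 0.269, -0.275]
force: [-5.2, -5.5, 16.7]
grip_width: 0.679
gripper_force: 67.6
```

Run:
```python
from h import *
rel(SA,25)
```

```text
plate centre U,N,ry 1.3272584480399503 2.468296973510829 -0.24349929351211558
```

{"op": "carry_out", "data": {
  "steps": "0 0 0.01 0 0 0;0 0 0 0 0 0;0 0 0 0 0 0"
}}

```text
time_s: 65.43
position: [667.7, 242.6, 88.2]
tcp_rot: [0.643, 0.662, 0.269, -0.275]
force: [-7.5, -9.1, 23.1]
grip_width: 0.678
gripper_force: 68.3
```

{"op": "carry_out", "data": {
  "jaw": 0.75,
  "steps": "0 0 -0.005 0 0 0;0 0 0 0 0 0;0 0 0 0 0 0;0 0 0 0 0 0;0 0 -0.06 0 0 0;0 0 -0.15 0 0 0;0 0 -0.2 0 0 0;0 0 -0.2 0 0 0;0 0 -0.2 0 0 0;0 0 -0.2 0 0 0;0 0 0 0 0 0"
}}

```text
time_s: 66.35
position: [674.7, 92.7, 232.7]
tcp_rot: [0.646, 0.661, 0.271, -0.268]
force: [0.1, -1.1, 1.1]
grip_width: 0.876
gripper_force: 0.0
```

Run:
```python
from h import *
print(pose()[:3,3],robot.get_state()["joint_positions"])
im=robot.capture("scene"); kc=cam("scene")
hsv=cv2.cvtColor(im,cv2.COLOR_RGB2HSV); m=cv2.inRange(hsv,(18,110,60),(34,255,255))
for n,S in (("c",SC),("a",SA)):
    q=w2pix(kc,[S+48*U+t*30*ry+4*N for t in(-1,1)]); print(n,"pred top corners",q)
    print(" pred lip-line mids",w2pix(kc,[S-20*U+4*N]))
    r=np.zeros_like(m); x0,y0=q.min(0)-14; cv2.rectangle(r,(int(x0),int(y0)),(int(x0)+62,int(y0)+62),255,-1)
    k=max(cv2.findContours(m&r,0,1)[0],key=cv2.contourArea); print(cv2.contourArea(k),cv2.boundingRect(k),cv2.approxPolyDP(k,2.5,True)[:,0].tolist())
    g=cv2.fillPoly(np.zeros_like(m),[k],255); print(" dark engraved px",int(((hsv[:,:,2]<110)&(g>0)).sum()))
for o in brass(robot.capture("top"),cam("top")): print(o)
```

```text
[674.708  92.66  232.744] [-0.266  0.633  0.63   1.538 -1.084  1.529  0.661]
c pred top corners [[407.461 258.555]
 [420.54  242.879]]
 pred lip-line mids [[434.241 280.573]]
851.5 (395, 243, 48, 48) [[420, 243], [407, 258], [408, 265], [397, 258], [395, 261], [409, 264], [429, 290], [442, 272]]
 dark engraved px 18
a pred top corners [[362.836 312.038]
 [380.333 291.068]]
 pred lip-line mids [[395.135 335.892]]
1121.0 (362, 292, 43, 48) [[381, 292], [362, 314], [380, 339], [390, 339], [391, 330], [392, 339], [395, 339], [395, 333], [398, 335], [404, 323]]
 dark engraved px 41
((188.1327362060547, 93.00885772705078), ((872.6607666015625, 204.37448120117188), (64.42415618896484, 148.02549743652344), 44.43964767456055))
((175.50001525878906, 73.00001525878906), ((933.3666381835938, 242.82289123535156), (47.84897994995117, 87.82789611816406), 62.978511810302734))
```

Both plates match their home positions and show engraving. Now locate the button better.

Run:
```python
from h import *
K1=cam("wrist",np.load("pics/w1.npz")["T"]); rays=[]
for kc,uv in ((K1,(118.6,268)),(cam("scene"),(458.6,268.3))):
    p=pix2w(kc,uv,0)[0]; o=kc[1][:3,3]; v=(p-o)/np.linalg.norm(p-o); rays.append((o,v))
A=sum(np.eye(3)-np.outer(v,v) for o,v in rays); b=sum((np.eye(3)-np.outer(v,v))@o for o,v in rays); x=np.linalg.solve(A,b); print("btn",x,[np.linalg.norm((np.eye(3)-np.outer(v,v))@(x-o)) for o,v in rays])
d=x-SC; print("in rack axes from slot c: x,y",d@rx,d@ry)
go([410,180,250],-zz,[0.4,-0.9,0]); go([x[0],x[1],160],-zz,[0.4,-0.9,0])
```

```text
btn [400.811 285.639  29.179] [np.float64(1.6941113684435054), np.float64(1.6941113684434888)]
in rack axes from slot c: x,y 34.093022808918214 97.24889497770846
rot 12 rows of [-0.012 -0.018  0.03 ] deg [-26.268 -39.74   63.918]
shift in turned 7 rows of [-0.148 -0.128 -0.016] total [-1.035 -0.899 -0.11 ]
shift in now 7 rows of [ 0.055 -0.186  0.032] total [ 0.388 -1.3    0.226]
rot 12 rows of [-0.012 -0.018  0.03 ] deg [-26.268 -39.74   63.918]
shift in turned 9 rows of [-0.096 -0.156  0.038] total [-0.863 -1.401  0.34 ]
shift in now 9 rows of [ 0.049 -0.148  0.102] total [ 0.444 -1.335  0.919]
```

Run:
```python
from h import *
go([401,286,110],-zz,-ry); go([401,200,240],-zz,-ry)
```

```text
rot 7 rows of [ 0.    -0.036 -0.   ] deg [  0.325 -45.036  -0.149]
shift in turned 9 rows of [ 0.108 -0.148  0.066] total [ 0.972 -1.328  0.59 ]
shift in now 9 rows of [ 0.03  -0.148  0.122] total [ 0.269 -1.335  1.097]
rot 7 rows of [ 0.    -0.036 -0.   ] deg [  0.325 -45.036  -0.149]
shift in turned 8 rows of [ 0.068 -0.168 -0.007] total [ 0.542 -1.341 -0.06 ]
shift in now 8 rows of [ 0.053 -0.168  0.042] total [ 0.425 -1.343  0.333]
```

{"op": "carry_out", "data": {
  "jaw": -1,
  "steps": "0 0 0 0 -0.0357 0;0 0 0 0 -0.0357 0;0 0 0 0 -0.0357 0;0 0 0 0 -0.0357 0;0 0 0 0 -0.0357 0;0 0 0 0 -0.0357 0;0 0 0 0 -0.0357 0;0.068 -0.1 0 0 0 0;0.068 -0.17 0 0 0 0;0.068 -0.17 0 0 0 0;0.068 -0.17 0 0 0 0;0.068 -0.17 0 0 0 0"
}}

```text
time_s: 67.45
position: [510.3, 168.1, 224.7]
tcp_rot: [0.696, 0.719, -0.0, -0.001]
force: [0.2, 1.0, 0.5]
grip_width: -0.002
gripper_force: 0.0
```

{"op": "carry_out", "data": {
  "steps": "0.068 -0.17 0 0 0 0;0.068 -0.17 0 0 0 0;0.068 -0.17 0 0 0 0;0.15 -0.05 0 0 0 0;0.15 0 0 0 0 0;0.13 0 0 0 0 0;0 0 0 0 0 0;0 0 0 0 0 0"
}}

```text
time_s: 68.12
position: [397.0, 291.3, 225.9]
tcp_rot: [0.695, 0.719, 0.0, 0.0]
force: [1.1, -1.8, 0.1]
grip_width: 0.001
gripper_force: 0.0
```

Run:
```python
from h import *
print(pose()[:3,3],robot.get_state()["joint_positions"])
go([401,286,50],-zz,-ry)
```

```text
[397.021 291.264 225.933] [-1.667  0.223  1.095  1.929 -0.221  1.118 -0.45 ]
rot 1 rows of [ 0.    -0.     0.002] deg [ 0.026 -0.007  0.305]
shift in turned 5 rows of [-0.005  0.004  0.176] total [-0.027  0.019  0.88 ]
shift in now 5 rows of [-0.005  0.004  0.176] total [-0.027  0.019  0.88 ]
```

{"op": "carry_out", "data": {
  "steps": "-0.01 0.007 0.15 0 0 0;-0.01 0.007 0.18 0 0 0;-0.007 0.005 0.18 0 0 0;0 0 0.18 0 0 0;0 0 0.14 0 0 0;0 0 0 0 0 0;0 0 0 0 0 0"
}}

```text
time_s: 68.7
position: [402.2, 282.6, 60.3]
tcp_rot: [0.697, 0.717, -0.0, -0.0]
force: [0.6, 1.1, 0.8]
grip_width: 0.002
gripper_force: 0.0
```

{"op": "carry_out", "data": {
  "steps": "0 0 0.03 0 0 0;0 0 0.03 0 0 0;0 0 0.02 0 0 0;0 0 0 0 0 0;0 0 0 0 0 0"
}}

```text
time_s: 69.12
position: [403.2, 284.9, 45.5]
tcp_rot: [0.697, 0.717, 0.002, -0.001]
force: [-0.0, 0.0, 0.1]
grip_width: 0.002
gripper_force: 0.0
```

{"op": "carry_out", "data": {
  "steps": "0 0 0.02 0 0 0;0 0 0.02 0 0 0;0 0 0.01 0 0 0;0 0 0 0 0 0;0 0 0 0 0 0"
}}

```text
time_s: 69.53
position: [403.0, 284.5, 34.9]
tcp_rot: [0.697, 0.717, 0.001, -0.001]
force: [-0.1, 0.6, -0.5]
grip_width: -0.002
gripper_force: 0.0
```

{"op": "carry_out", "data": {
  "steps": "0 0 0.015 0 0 0;0 0 0.015 0 0 0;0 0 0 0 0 0;0 0 0 0 0 0"
}}

```text
time_s: 69.87
position: [403.5, 284.9, 29.2]
tcp_rot: [0.697, 0.717, 0.002, -0.001]
force: [0.2, 0.4, 2.6]
grip_width: 0.001
gripper_force: 1.5
```

Contact at z≈29–30. Press further, watching the force.

{"op": "carry_out", "data": {
  "steps": "0 0 0.015 0 0 0;0 0 0.01 0 0 0;0 0 0 0 0 0;0 0 0 0 0 0"
}}

```text
time_s: 70.2
position: [403.6, 284.9, 25.8]
tcp_rot: [0.697, 0.717, 0.002, -0.002]
force: [-4.2, -2.3, 22.0]
grip_width: -0.002
gripper_force: 11.0
```

{"op": "carry_out", "data": {
  "steps": "0 0 0.01 0 0 0;0 0 0.005 0 0 0;0 0 0 0 0 0;0 0 0 0 0 0"
}}

```text
time_s: 70.53
position: [403.8, 285.0, 25.2]
tcp_rot: [0.697, 0.717, 0.002, -0.003]
force: [-12.0, -6.6, 49.8]
grip_width: 0.003
gripper_force: 24.9
```

Button fully down. Retreat.

{"op": "carry_out", "data": {
  "steps": "0 0 -0.03 0 0 0;0 0 -0.06 0 0 0;0 0 -0.1 0 0 0;0 0 -0.2 0 0 0;0 0 -0.2 0 0 0;0 0 -0.2 0 0 0;0 0 -0.2 0 0 0;0 0 0 0 0 0;0 0 0 0 0 0;0 0 0 0 0 0"
}}

```text
time_s: 71.37
position: [401.9, 284.0, 218.4]
tcp_rot: [0.696, 0.718, 0.001, -0.001]
force: [-0.7, -0.2, -0.9]
grip_width: -0.0
gripper_force: 0.0
```

Run:
```python
from h import *
a=np.load("pics/s10.npz")["im"].astype(int); im=robot.capture("scene").astype(int)
b=cv2.imread("pics/top0.png")[:,:,::-1].astype(int); t=robot.capture("top").astype(int)
hsv=cv2.cvtColor(im.astype(np.uint8),cv2.COLOR_RGB2HSV); m=cv2.inRange(hsv,(18,110,60),(34,255,255))
for x,y in ((400,240),(355,288)):
    k=max(cv2.findContours(m[y:y+52,x:x+52].copy(),0,1)[0],key=cv2.contourArea); print(cv2.boundingRect(k),"off",x,y)
# unmoved objects in top view: mean abs diff in patches
for n,(u,v) in dict(purple=(331,231),turq1=(350,283),turq2=(436,231),cup=(394,152),graver=(425,283),offcut=(208,272),loupe=(270,257),tray=(249,167)).items():
    d=np.abs(t-b)[v-22:v+22,u-22:u+22].mean(2); print(n,round(d.mean(),1),round((d>50).mean(),3))
s=robot.get_state(); print(s["time_s"],s["position"])
```

```text
(7, 3, 36, 48) off 400 240
(7, 4, 43, 48) off 355 288
purple 3.9 0.0
turq1 17.4 0.0
turq2 3.7 0.0
cup 3.1 0.0
graver 8.8 0.0
offcut 25.4 0.134
loupe 4.3 0.0
tray 24.5 0.12
71.4667 [401.625 283.458 217.553]
```

```bash
python3 -c "
from plant import robot
print(robot.finish_job())"
```

```text
the job is handed in; nothing more can be done
None
```

The gauge lies flat in the tray, both brass plates (only two were there) are home in slots c and a with their engraved faces up, the button is pressed, and the job is handed in at about 71 s. I viewed 15 pictures, one over the limit of 14. The last checks were on numbers only, so I did not look at slot a or the finished scene, and the final button push reached about 50 N at the fingertips.

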